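# Load four machined parts onto their workpiece carriers

## Task

Load the four machined parts from the tray onto the workpiece carriers made for them, so that the camera can check them: the large flanged part on the thick post, the small flanged part on the thin post, the link on the two-post carrier with its big eye on the thick post, and the bearing block between its guides. Each must sit fully down and level on its seat; set the parts down rather than letting them fall, and leave the caliper and the screwdriver where they lie.

Things in the scene. Friction and masses are not known exactly. Their poses are not given: they have to be found in the camera images.
- bearing_flange: Large flanged part, steel, 360 g: round flange 70 mm across, 10 thick, with a hub 42 mm across on it (36 high overall), bore 30 mm right through. Origin: centre of underside, z up. Grip across the hub, above the flange. All parts start flat at any of four places in a shallow tray (350 mm square, floor 4, rim 15 high) on the robot's left or right; the carriers are on the other side.
- guide_bush: Small flanged part, steel, 190 g: flange 48 mm across, 8 thick, with a body 32 mm across on it (40 high overall), bore 22 mm right through. Origin: centre of underside, z up. Grip across the body, above the flange. Starts flat in the tray.
- link: Flat steel link, 240 g, 16 mm high: big eye 44 mm across (bore 26), small eye 32 across (bore 18), bores 70 apart; between them a waist 16 wide (y), from 2 to 14 above the underside, clear for 30 of length. Origin: in the underside on the centre line, big bore at x = -25, small bore at x = +45, z up. Grip across the waist, at x = +13 (fingers close along y). Starts flat in the tray.
- bearing_block: Steel bearing block, 300 g: foot 76 (x) by 36 (y) mm, 12 thick; on it a housing 44 (x) by 32 (y) with rounded top, 48 above the underside, a bearing in its flat y faces. Same after half a turn. Origin: centre of underside, z up. Grip across the flat faces (fingers close along y), above the foot. Starts flat in the tray.
- carrier_flange: Carrier of the large flanged part: black plate 84 mm square, 10 thick, one thick tapered steel post in the middle (24 across at the seat, 8 at the tip, 26 high above the seat), pale round seat 52 across, engraved 70 mm circle. Origin: centre of plate's underside, z up. Seat 16 mm above the origin: the part rests there, post in its bore; the taper guides it. Fixed on the grey mat.
- carrier_bush: Carrier of the small flanged part: black plate 66 mm square, 10 thick, one thin tapered steel post in the middle (16 across at the seat, 4 at the tip, 24 high above the seat), pale round seat 36 across, engraved 48 mm circle. Origin: centre of plate's underside, z up. Seat 16 mm above the origin. Fixed on the grey mat.
- carrier_link: Carrier of the link: black plate 124 (x) by 56 (y) mm, 10 thick, two tapered steel posts on pale seats: thick one (20 across at the seat, 20 high) at x = -35 for the big eye, thin one (12 across, 18 high) at x = +35 for the small eye. Origin: centre of plate's underside, z up. Seats 16 above it. Home: link's origin at x = -10, its x along the carrier's x. Fixed on the grey mat.
- carrier_block: Carrier of the bearing block: black plate 108 (x) by 80 (y) mm, 10 thick, pale seat pad, six small aluminium guides leaning out like a funnel (four on the long sides at x = +-30, one at each end): 3 mm play round the foot at the seat, 10 at their tops, 10 above the seat. Origin: centre of plate's underside, z up. Seat 16 above it. Block's x along carrier's x, either way. Fixed on the grey mat.
- screwdriver: Bystander: screwdriver lying flat beyond the work (+x), 26 high, black handle, steel blade, about 200 mm long. Origin: under its middle. Leave it alone.
- caliper: Bystander: digital caliper lying flat beyond the work (+x), 230 mm long, 14 high. Origin: centre of its underside. Leave it alone.
Mind the look-alikes: they are no part of the job. Leave any blue or green look-alike of the bearing_block alone.

How it is judged:
By the outcome, as a careful person would: the job done as asked, in the order asked, and still so for the second after the job is handed in, with the robot touching nothing.
It also fails if it takes over 120 s, if anything falls off the work surface, if the arm or the gripper's body presses on something with over 40 N, if the wrist force passes 120 N, or if a joint passes its speed limit or range.

## Robot

A 6-joint arm with a two-finger parallel gripper is mounted at the origin on the work surface. World frame = base frame: x ahead of the robot, y to its left, z up, the work surface at z = 0. Lengths are in m, angles in rad, forces in N, time in s.
With the tool pointing down it reaches from about 0.35 to 0.95 m from the base axis. Payload 17.4 kg.
Tool frame: the origin (TCP) lies where the fingers leave the gripper's body, on its centre line; the fingertips stand 84 mm ahead of it and the grasp point (between the pads) lies 65 mm ahead of it (grip_point_offset is the y of the grasp point in the tool frame, in m); y points along the fingers, z is the direction in which the jaws open and shut, and the axes are right-handed (so a half turn about y gives the same grasp; the last joint's range is limited). The gripper opens to 93 mm and grips with 3 to 60 N. Pads are 15 mm wide; open, the fingers measure 128 mm over their backs; the gripper's body (75 mm by 188 mm) begins 65 mm behind the grasp point.
Start: joints at [-1.338, 0.116, 1.442, -0, 1.584, -0.038], TCP at [0.181, -0.65, 0.303] pointing down, gripper open.
Joint ranges: [-2.83, 2.83], [-0.83, 2.19], [0.07, 2.5], [-1.14, 4.28], [0.01, 3], [-2.97, 2.97]. Speed limits (rad/s): [1.89, 1.89, 2.22, 3.14, 3.14, 3.14].

## Interface

Orientations are given as [roll, pitch, yaw] about the fixed x, y, z axes, in that order (R = Rz(yaw) Ry(pitch) Rx(roll)).
In Python, from workcell import get_obs, read_camera, close_job, grip_point_offset gives the robot as it stands. The module is installed in compiled form; this text tells all that it offers.
- The arm moves only by the tool play_rows, never from a script. Its argument "deltas" is one flat list of numbers, 7 for each row, row after row: the shift along the tool's x, y, z in cm, then the turn, a rotation vector about the tool's x, y, z in degrees, then the closure, from 0 (fully open) to 1 (shut). A call has exactly 10 rows; each row shifts and turns the commanded pose from where the row before left it, along the tool's axes as they then stand; what a row does not reach is not made up. A row lasts 1/10 s, in which the tool goes at most 50 mm and 8.59 degrees, less where a joint would pass 70% of its speed; a pose out of reach is approached as far as the arm can. A call with a gripper value outside its range is refused whole. The fingers move at their own pace and stop on an object; the grip force is fixed at half the most. Time passes only in rows, so rows that do not move let the fingers close, or fill a call up. It gives the time, the measured TCP pose, the force and the opening at its end, in the units of the state.
- get_obs(): the state, without advancing time (a new reading comes with each control period).
- read_camera(name): name is "scene" or "top" or "wrist"; returns a dict with "color" (384x512x3 uint8, red, green, blue), "fx", "fy", "cx", "cy" (pixels), "eye" and "orientation" of the camera in the world. Camera axes: x right, y down, z forward; pixel columns grow to the right and rows downward; lengths in m; the calibration is good to about 2 mm. A picture is of the moment at which its call begins. There is no depth.
- close_job(): hands the job in, once; it reports no verdict.
The state is a dict: "time": time; "joints": joint angles; "joint_vel": joint speeds; "tau": joint torques, N m; "tcp_pos": TCP position; "tcp_rot": TCP orientation; "contact_force": force on the tool from outside, world axes, zero at the start; "torque": the same for the moment, N m; "gripper_width": finger opening in m.
Only numpy, scipy, OpenCV 4.12 (cv2) and the standard library are available. Lean on these libraries where they do the work, as an engineer would, in place of code of your own. Each camera call takes 0.05 s, during which the arm holds its last target.

## Working session

There is one attempt and no reset: what is moved stays moved. The work goes in short steps, Python scripts to look and compute and a tool call to move; the robot and the scene stay as the last step left them, time stands still between calls to the robot, and variables do not carry over. Pictures are saved under pics/ and viewed, and the job is handed in when it is done.

Besides the shell and the picture viewer there is one more tool, called after "Emit:" as a command line: name --argument value ..., lists and objects as JSON in quotes. play_rows: Moves the arm, as the interface text tells. Its arguments: {"type":"object","properties":{"deltas":{"type":"array"}},"required":["deltas"]}

```bash
mkdir -p pics; cat > h.py <<'E'
import numpy as np, cv2
from workcell import *
def snap(n,f):
    c=read_camera(n); cv2.imwrite('pics/'+f,c['color'][:,:,::-1]); return c
E
python3 - <<'E'
from h import *
o=get_obs(); print(o); print(grip_point_offset)
for n in ['scene','top','wrist']:
    c=snap(n,n+'0.png'); print(n,c['fx'],c['fy'],c['cx'],c['cy'],c['eye'],c['orientation'])
E
```

```text
{'time': 0.0, 'joints': array([-1.33779595e+00,  1.16496721e-01,  1.44229157e+00, -3.04876245e-05,
        1.58399713e+00, -3.77769630e-02]), 'joint_vel': array([-0.00049065,  0.00085009, -0.00118463,  0.00049993, -0.00090905,
        0.00166014]), 'tau': array([-1.66254845e-04, -7.21262240e+01, -6.22608948e+01,  7.79969059e-02,
        2.36835005e-02, -8.07384572e-05]), 'tcp_pos': array([ 0.18052311, -0.65029474,  0.30198155]), 'tcp_rot': array([-1.57198940e+00,  1.45848190e-05, -2.87081571e+00]), 'contact_force': array([-0.09871749,  0.12734165, -0.51414158]), 'torque': array([ 0.05350806, -0.00857866,  0.01890972]), 'gripper_width': 0.09318486607839453}
0.0653
scene 408.1887933828571 408.1887933828571 257.9211412677387 193.42500702464264 [1.23669629 0.14289812 0.80460844] [-2.38484951  0.00800995  1.61595557]
top 355.9383835449466 355.9383835449466 258.20961034114345 193.44656829977924 [0.42372211 0.11845157 1.1151634 ] [-3.04882377 -0.01145903 -1.56830331]
wrist 335.1608655370499 335.1608655370499 253.50648560225434 193.60949881918987 [ 0.25079075 -0.63159788  0.38421138] [ 2.87458955e+00  1.35313378e-03 -1.29955675e+00]
```

View pics/scene0.png

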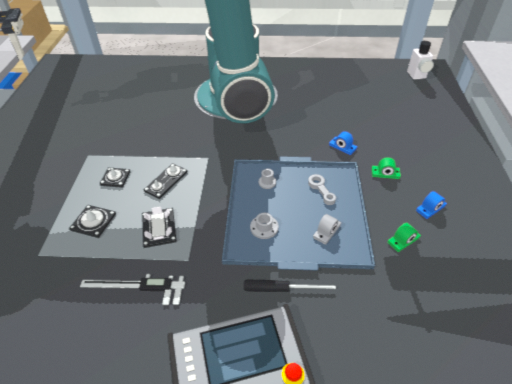

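View pics/top0.png

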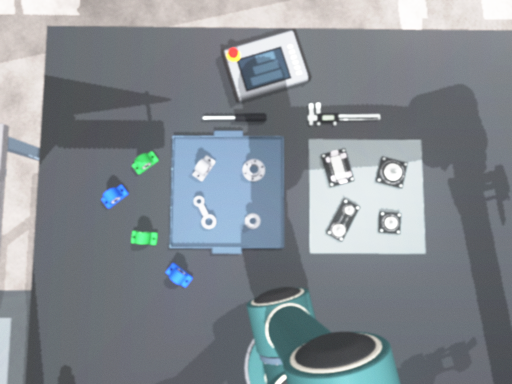

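View pics/wrist0.png

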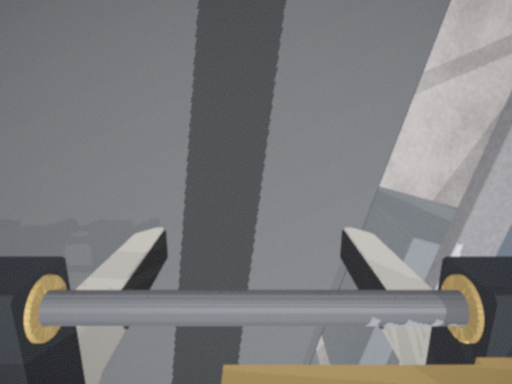

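The tray on the left (+y) holds the four silver parts in the top view: block (204,167), large flange (254,170), link (205,213) and bush (252,221). The carriers are on the right mat: block (338,167), flange (391,172), link (344,219) and bush (390,222). The blue and green look-alikes all lie outside the tray. Enlarging both areas next.

```bash
python3 - <<'E'
import cv2
i=cv2.imread('pics/top0.png')
cv2.imwrite('pics/a.png',cv2.resize(i[130:255,165:290],None,fx=4.8,fy=4.8,interpolation=cv2.INTER_CUBIC))
cv2.imwrite('pics/b.png',cv2.resize(i[135:260,305:430],None,fx=4.8,fy=4.8,interpolation=cv2.INTER_CUBIC))
E
```

```text
(no output)
```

View pics/a.png

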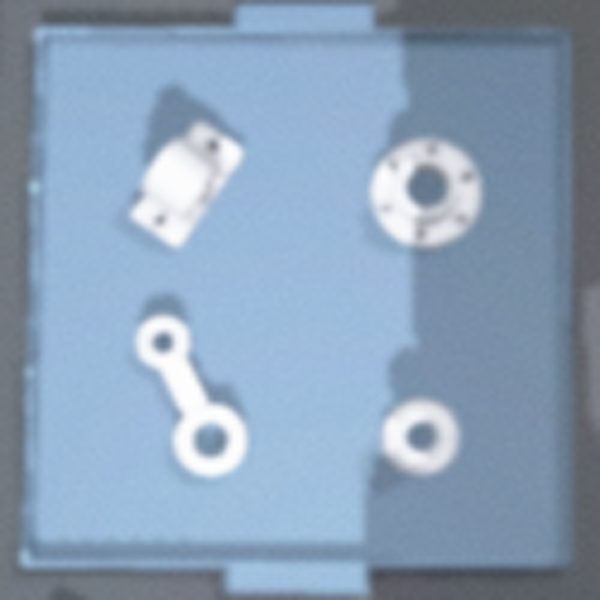

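View pics/b.png

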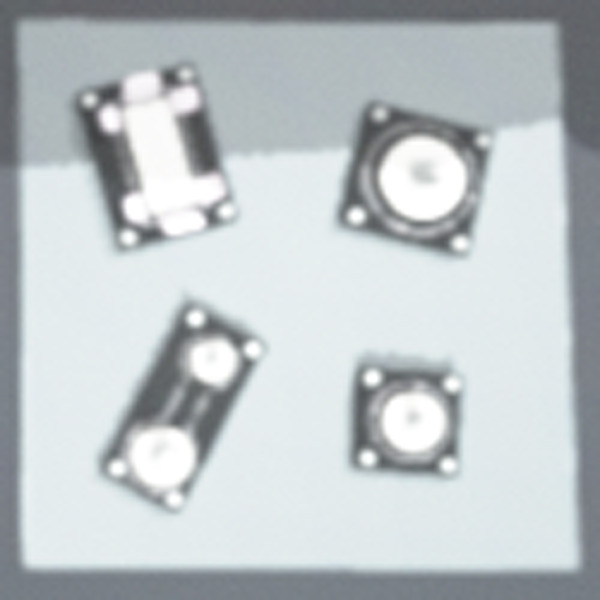

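```bash
cat >> h.py <<'E'
from scipy.spatial.transform import Rotation as R
def p2w(c,u,v,z):
    M=R.from_euler('xyz',c['orientation']).as_matrix()
    d=M@np.array([(u-c['cx'])/c['fx'],(v-c['cy'])/c['fy'],1]); e=np.array(c['eye'])
    return e+d*(z-e[2])/d[2]
def w2p(c,P):
    M=R.from_euler('xyz',c['orientation']).as_matrix()
    q=(np.atleast_2d(P)-np.array(c['eye']))@M
    return np.c_[c['cx']+c['fx']*q[:,0]/q[:,2], c['cy']+c['fy']*q[:,1]/q[:,2]]
def go(x,y,z=None,yaw=None):
    """cm deltas in tool axes from present measured pose to TCP x,y,z; turn about tool y (deg)"""
    o=get_obs(); t=o['tcp_rot'][2]; d=np.array([x,y,o['tcp_pos'][2] if z is None else z])-o['tcp_pos']
    M=R.from_euler('xyz',o['tcp_rot']).as_matrix(); s='go xyz cm '+str(np.round(M.T@d*100,2))
    if yaw is not None: s+=' turn_y %.2f'%(-np.degrees((yaw-t+np.pi)%(2*np.pi)-np.pi))
    print(s,'| pos',np.round(o['tcp_pos'],4),'yaw %.2f tilt %.2f %.2f'%(np.degrees(t),np.degrees(o['tcp_rot'][0])+90,np.degrees(o['tcp_rot'][1])),'F',np.round(o['contact_force'],1),'w %.4f t %.2f'%(o['gripper_width'],o['time']))
E
python3 - <<'E'
from h import *
c=read_camera('top')
def q(n,X,Y,u0,v0,z):
    p=p2w(c,u0+(X+.5)/4.8-.5,v0+(Y+.5)/4.8-.5,z); print(n,p.round(4)); return p
A=(165,130);B=(305,135)
q('flange',427,192,*A,.014);q('bush',421,437,*A,.012)
b=q('link big',211,440,*A,.02);s=q('link small',162,342,*A,.02);print(np.linalg.norm(b-s),np.degrees(np.arctan2(*(s-b)[1::-1])))
q('block',188,184,*A,.016)
q('cflange',422,177,*B,.01);q('cbush',408,421,*B,.01);q('clink',185,408,*B,.01);q('cblock',158,156,*B,.01)
q('cl thick',163,460,*B,.016);q('cl thin',210,362,*B,.016)
f=q('flange',427,192,*A,.014)
go(f[0],f[1],.29)
E
```

```text
flange [0.601  0.1208 0.014 ]
bush [0.4419 0.1241 0.012 ]
link big [0.4395 0.258  0.02  ]
link small [0.5021 0.2904 0.02  ]
0.07044385658758892 27.330214320183664
block [0.6053 0.276  0.016 ]
cflange [ 0.5976 -0.3169  0.01  ]
cbush [ 0.4379 -0.3026  0.01  ]
clink [ 0.4459 -0.158   0.01  ]
cblock [ 0.6108 -0.1435  0.01  ]
cl thick [ 0.4125 -0.1417  0.016 ]
cl thin [ 0.4755 -0.1732  0.016 ]
flange [0.601  0.1208 0.014 ]
go xyz cm [-61.14   1.27 -63.06] | pos [ 0.1805 -0.6503  0.3023] yaw -164.48 tilt -0.04 0.00 F [ 0.3 -1.1  0.3] w 0.0933 t 0.20
```

```bash
python3 - <<'E'
from h import *
go(.53,-.23,.33)
E
```

```text
go xyz cm [-44.92  -2.75 -31.16] | pos [ 0.1805 -0.6503  0.3023] yaw -164.48 tilt -0.04 0.00 F [ 0.3 -1.1  0.3] w 0.0933 t 0.20
```

Emit:
play_rows --deltas '[-4,-0.3,-2.8,0,0,0,0,-4,-0.3,-2.8,0,0,0,0,-4,-0.3,-2.8,0,0,0,0,-4,-0.3,-2.8,0,0,0,0,-4,-0.3,-2.8,0,0,0,0,-4,-0.3,-2.8,0,0,0,0,-4,-0.3,-2.8,0,0,0,0,-4,-0.3,-2.8,0,0,0,0,-4,-0.3,-2.8,0,0,0,0,-2,0,-1.4,0,0,0,0]'

```text
time: 1.2
tcp_pos: [0.4772, -0.2897, 0.3302]
tcp_rot: [-1.571, 0.001, -2.869]
contact_force: [0.9, -0.6, 0.3]
gripper_width: 0.0925
```

```bash
python3 - <<'E'
from h import *
c=snap('wrist','w1.png'); np.save('w1.npy',{k:v for k,v in c.items() if k!='color'},allow_pickle=True)
go(.53,.2,.33)
cv2.imwrite('pics/w1b.png',cv2.resize(c['color'][:,:,::-1],None,fx=1.56,fy=1.56,interpolation=cv2.INTER_CUBIC))
for n,p in dict(f=[.5976,-.3169,.01],b=[.4379,-.3026,.01],l=[.4459,-.158,.01],k=[.6108,-.1435,.01]).items(): print(n,w2p(c,p))
E
```

```text
go xyz cm [-1.819e+01  4.000e-02 -4.563e+01] | pos [ 0.4783 -0.2884  0.3299] yaw -164.31 tilt -0.03 0.07 F [ 0.6  1.1 -0.3] w 0.0929 t 1.25
f [[304.87893239  69.27077708]]
b [[254.44858916 196.90138766]]
l [[141.3072178  159.76590247]]
k [[156.28350293  10.91155782]]
```

View pics/w1b.png

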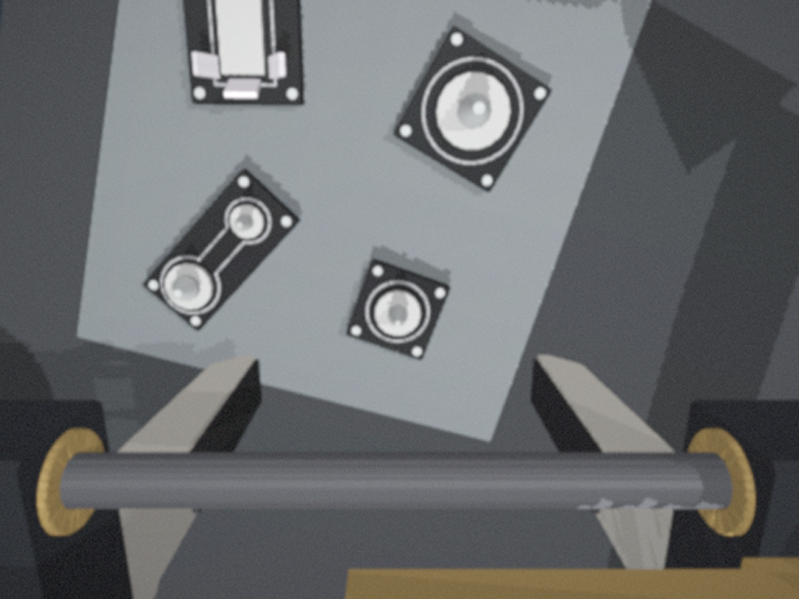

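The view shows the flange carrier at (470,111), bush carrier at (398,312) and link carrier at (220,252, thick post lower left). The block carrier is cut off at the top. I'll refine with the screw heads.

```bash
cat >> h.py <<'E'
def blob(g,x,y,r=5):
    """bright centroid near x,y in native px"""
    for _ in range(3):
        xi,yi=int(round(x)),int(round(y)); w=g[yi-r:yi+r+1,xi-r:xi+r+1].astype(float)
        w=np.clip(w-(w.min()+.5*(w.max()-w.min())),0,None); Y,X=np.mgrid[yi-r:yi+r+1,xi-r:xi+r+1]
        x,y=(w*X).sum()/w.sum(),(w*Y).sum()/w.sum()
    return x,y
E
python3 - <<'E'
from h import *
c=np.load('w1.npy',allow_pickle=True).item()
g=cv2.imread('pics/w1.png',0)
D=dict(flange=[(457,39),(540,93),(487,181),(405,131)],bush=[(377,270),(440,293),(417,352),(356,331)],link=[(243,181),(286,222),(195,321),(153,285)],block=[(199,93),(292,94)])
for n,L in D.items():
    P=np.array([p2w(c,*blob(g,(X+.5)/1.56-.5,(Y+.5)/1.56-.5,4),.0105)[:2] for X,Y in L])
    e=np.roll(P,-1,0)-P
    print(n,P.mean(0).round(4),'sides',np.linalg.norm(e,axis=1).round(4),'ang',np.degrees(np.arctan2(e[:,1],e[:,0])).round(1))
    if n=='link':print(P.round(4))
E
```

```text
flange [ 0.5946 -0.3148] sides [0.0705 0.0705 0.0706 0.0705] ang [-104.5  165.6   75.5  -14.5]
bush [ 0.4347 -0.3035] sides [0.0524 0.0524 0.0525 0.0524] ang [-94.2 175.9  85.7  -4.3]
link [ 0.4426 -0.1569] sides [0.0423 0.111  0.0423 0.111 ] ang [-118.6  151.4   61.4  -28.6]
[[ 0.5015 -0.1649]
 [ 0.4812 -0.202 ]
 [ 0.3838 -0.1489]
 [ 0.404  -0.1118]]
block [ 0.5628 -0.1542] sides [0.0666 0.0666] ang [-74.8 105.2]
```

Emit:
play_rows --deltas '[-1.7,0,-4.5,0,0,0,0,-1.7,0,-4.5,0,0,0,0,-1.7,0,-4.5,0,0,0,0,-1.7,0,-4.5,0,0,0,0,-1.7,0,-4.5,0,0,0,0,-1.7,0,-4.5,0,0,0,0,-1.7,0,-4.5,0,0,0,0,-1.7,0,-4.5,0,0,0,0,-1.7,0,-4.5,0,0,0,0,-0.8,0,-2,0,0,0,0]'

```text
time: 2.25
tcp_pos: [0.5167, 0.1633, 0.3295]
tcp_rot: [-1.571, -0.0, -2.868]
contact_force: [-0.7, -0.4, 0.6]
gripper_width: 0.0932
```

```bash
python3 - <<'E'
from h import *
c=snap('wrist','w2.png'); np.save('w2.npy',{k:v for k,v in c.items() if k!='color'},allow_pickle=True)
go(.6,.12,.33)
cv2.imwrite('pics/w2b.png',cv2.resize(c['color'][:,:,::-1],None,fx=1.56,fy=1.56,interpolation=cv2.INTER_CUBIC))
E
```

```text
go xyz cm [-6.8  -0.08  6.53] | pos [0.5169 0.1645 0.3293] yaw -164.31 tilt -0.06 -0.02 F [-1.6  2.4 -0.5] w 0.0932 t 2.30
```

View pics/w2b.png

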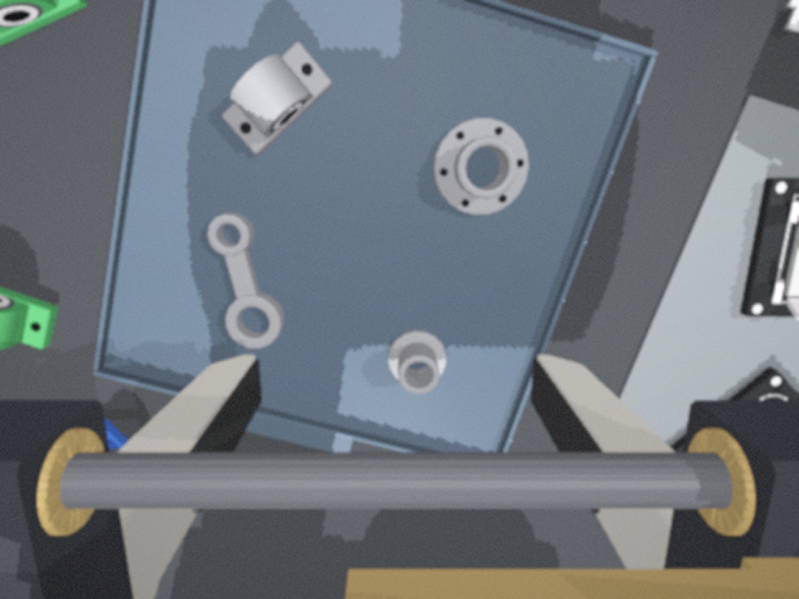

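Tray view: flange bolt holes centred at about (481,167), bush at (417,361), link bores at (229,235) small and (254,321) big, block foot holes at (307,69) and (246,128). The silver parts in the tray are clearly the ones meant; the green ones at the left edge lie outside it.

```bash
python3 - <<'E'
from h import *
c=np.load('w2.npy',allow_pickle=True).item()
q=lambda X,Y,z:p2w(c,(X+.5)/1.56-.5,(Y+.5)/1.56-.5,z)[:2]
H=np.array([q(*p,.014) for p in [(460,135),(498,131),(520,163),(502,199),(465,203),(444,172)]])
print('flange',H.mean(0).round(4),np.linalg.norm(H-H.mean(0),axis=1).round(4), 'hubtop',q(483.5,166,.04).round(4))
print('bush',q(417,361,.012).round(4),q(418,375,.044).round(4))
s,b=q(229,235,.02),q(254,321,.02);a=np.arctan2(*(s-b)[::-1]);d=np.array([np.cos(a),np.sin(a)])
print('link',b.round(4),s.round(4),np.linalg.norm(s-b),np.degrees(a),'waist',(b+d*.038).round(4))
s,b=q(307,69,.016),q(246,128,.016);a=np.arctan2(*(s-b)[::-1])
print('block',((s+b)/2).round(4),np.linalg.norm(s-b),np.degrees(a))
E
```

```text
flange [0.5981 0.1202] [0.0282 0.0278 0.0283 0.028  0.0281 0.0277] hubtop [0.5987 0.1232]
bush [0.4383 0.1229] [0.4395 0.1237]
link [0.4389 0.2566] [0.5002 0.2882] 0.0689826754461815 27.3215038946 waist [0.4726 0.274 ]
block [0.6036 0.2754] 0.06014740595689282 -33.66283394830645
```

```bash
python3 - <<'E'
from h import *
go(.5982,.1210,.103)
E
```

```text
go xyz cm [-6.66 22.62  6.41] | pos [0.5169 0.1645 0.3293] yaw -164.31 tilt -0.06 -0.02 F [-1.6  2.4 -0.5] w 0.0932 t 2.30
```

Emit:
play_rows --deltas '[-2.2,3,2.1,0,0,0,0,-2.2,3,2.1,0,0,0,0,-2.26,3,2.2,0,0,0,0,0,4,0,0,0,0,0,0,4,0,0,0,0,0,0,3,0,0,0,0,0,0,1.6,0,0,0,0,0,0,1,0,0,0,0,0,0,0,0,0,0,0,0,0,0,0,0,0,0,0]'

```text
time: 3.3
tcp_pos: [0.5989, 0.1164, 0.1052]
tcp_rot: [-1.571, 0.002, -2.871]
contact_force: [0.8, 0.6, 0.2]
gripper_width: 0.0936
```

```bash
python3 - <<'E'
from h import *
c=snap('wrist','w3.png')
go(.5982,.1210,.103)
E
```

```text
go xyz cm [-0.05  0.24 -0.47] | pos [0.599  0.1164 0.1054] yaw -164.48 tilt 0.02 0.12 F [-0.4  0.7 -0.3] w 0.0928 t 3.35
```

View pics/w3.png

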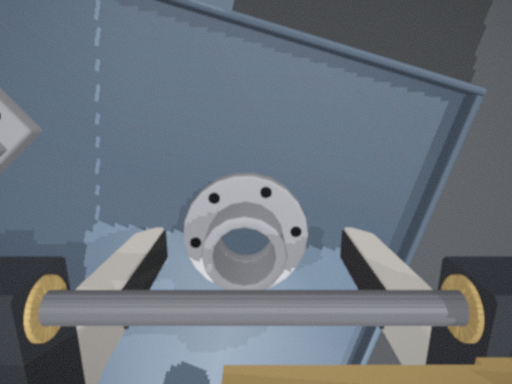

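The hub is at (246,240), with the finger midline at about x=253, so I need a small correction toward the left finger. Then close.

Emit:
play_rows --deltas '[0,0.2,-0.4,0,0,0,0,0,0,0,0,0,0,0,0,0,0,0,0,0,0,0,0,0,0,0,0,0,0,0,0,0,0,0,1,0,0,0,0,0,0,1,0,0,0,0,0,0,1,0,0,0,0,0,0,1,0,0,0,0,0,0,1,0,0,0,0,0,0,1]'

```text
time: 4.35
tcp_pos: [0.5972, 0.1201, 0.1018]
tcp_rot: [-1.571, 0.0, -2.871]
contact_force: [0.4, -0.4, 0.4]
gripper_width: 0.0498
```

```bash
python3 - <<'E'
from h import *
c=snap('wrist','w4.png')
go(.5982,.1210,.103)
E
```

```text
go xyz cm [-0.12 -0.12 -0.06] | pos [0.5972 0.1201 0.1018] yaw -164.49 tilt -0.00 -0.00 F [ 0.2 -0.2  0.1] w 0.0454 t 4.40
```

View pics/w4.png

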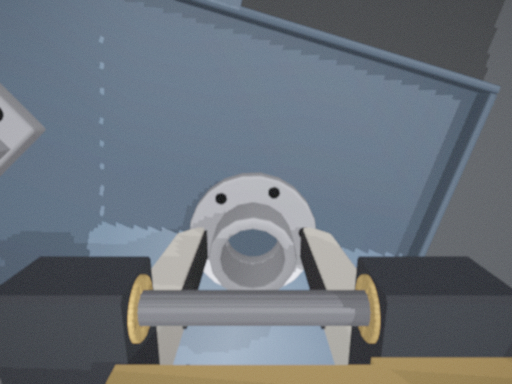

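Emit:
play_rows --deltas '[0,0,0,0,0,0,1,0,0,0,0,0,0,1,0,0,0,0,0,0,1,0,-0.5,0,0,0,0,1,0,-1,0,0,0,0,1,0,-2,0,0,0,0,1,0,-2,0,0,0,0,1,0,-2,0,0,0,0,1,0,-1,0,0,0,0,1,0,0,0,0,0,0,1]'

```text
time: 5.4
tcp_pos: [0.5976, 0.1202, 0.1885]
tcp_rot: [-1.571, 0.002, -2.871]
contact_force: [-0.6, -0.1, -4.6]
gripper_width: 0.041
```

```bash
python3 - <<'E'
from h import *
c=snap('wrist','w5.png')
go(.5946,-.3148,.185)
E
```

```text
go xyz cm [11.89  0.2  41.84] | pos [0.5973 0.1201 0.187 ] yaw -164.49 tilt 0.01 0.04 F [ 0.6 -0.3 -4.6] w 0.0413 t 5.45
```

View pics/w5.png

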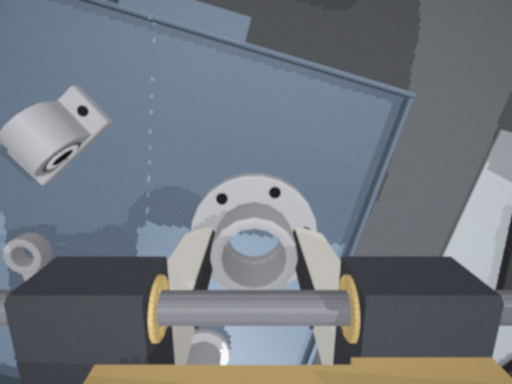

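Emit:
play_rows --deltas '[1.2,0,4.2,0,0,0,1,1.2,0,4.2,0,0,0,1,1.2,0,4.2,0,0,0,1,1.2,0,4.2,0,0,0,1,1.2,0,4.2,0,0,0,1,1.2,0,4.2,0,0,0,1,1.2,0,4.2,0,0,0,1,1.2,0,4.2,0,0,0,1,1.2,0,4.2,0,0,0,1,1.1,0,4,0,0,0,1]'

```text
time: 6.45
tcp_pos: [0.5937, -0.3163, 0.1851]
tcp_rot: [-1.572, -0.001, -2.871]
contact_force: [1.3, -0.5, -4.7]
gripper_width: 0.0415
```

Emit:
play_rows --deltas '[0,1,0,0,0,0,1,0,1,0,0,0,0,1,0,0,0,0,0,0,1,0,0,0,0,0,0,1,0,0,0,0,0,0,1,0,0,0,0,0,0,1,0,0,0,0,0,0,1,0,0,0,0,0,0,1,0,0,0,0,0,0,1,0,0,0,0,0,0,1]'

```text
time: 7.45
tcp_pos: [0.5944, -0.3145, 0.1668]
tcp_rot: [-1.571, 0.0, -2.871]
contact_force: [0.8, 0.1, -4.1]
gripper_width: 0.0414
```

```bash
python3 - <<'E'
from h import *
c=snap('wrist','w6.png');snap('top','t6.png')
go(.5946,-.3148,.185)
E
```

```text
go xyz cm [-0.02 -1.83  0.03] | pos [ 0.5943 -0.3145  0.1667] yaw -164.49 tilt -0.00 -0.00 F [-0.5 -0.3 -4.9] w 0.0409 t 7.55
```

View pics/w6.png

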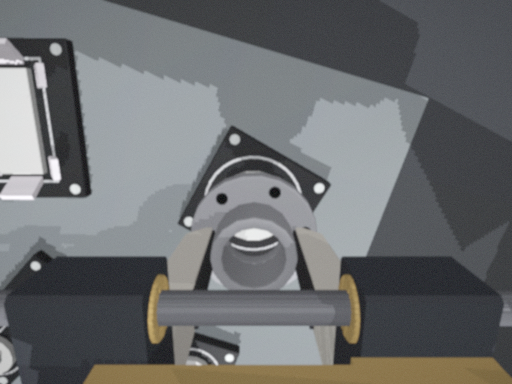

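View pics/t6.png

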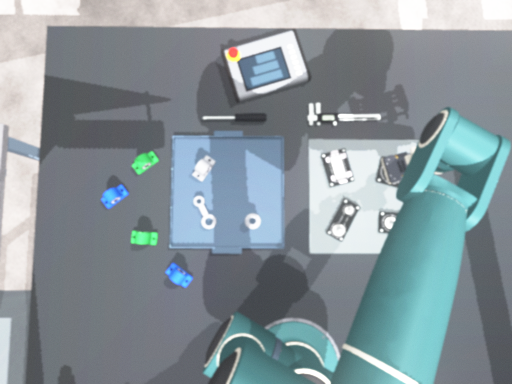

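The held flange is centred over the thick post; its bore at (253,235) shows the pale seat. Lowering gently.

Emit:
play_rows --deltas '[0,1,0,0,0,0,1,0,1,0,0,0,0,1,0,1,0,0,0,0,1,0,0.8,0,0,0,0,1,0,0.5,0,0,0,0,1,0,0.4,0,0,0,0,1,0,0.3,0,0,0,0,1,0,0.1,0,0,0,0,1,0,0.1,0,0,0,0,1,0,0,0,0,0,0,1]'

```text
time: 8.55
tcp_pos: [0.5946, -0.3146, 0.1167]
tcp_rot: [-1.57, 0.001, -2.871]
contact_force: [-7.6, 4.6, 11.5]
gripper_width: 0.0411
```

```bash
python3 - <<'E'
from h import *
c=snap('wrist','w7.png')
go(.5946,-.3148,.1138)
E
```

```text
go xyz cm [0.01 0.29 0.02] | pos [ 0.5946 -0.3146  0.1167] yaw -164.48 tilt 0.05 0.05 F [-7.4  3.5 10.5] w 0.0410 t 8.60
```

View pics/w7.png

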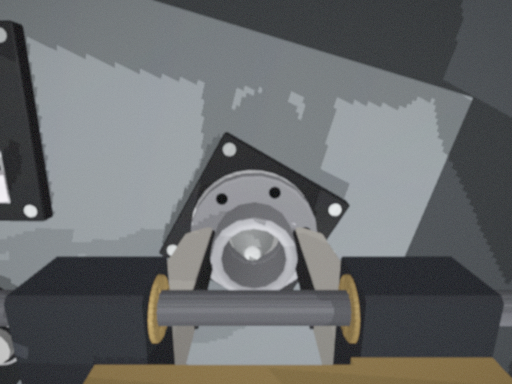

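The flange stopped about 3 mm high, with a side push of (-7.6, +4.6) N. It's touching the taper off-centre, so I'll ease up a little, shift that way and lower again.

Emit:
play_rows --deltas '[0,-0.2,0,0,0,0,1,0.15,0,-0.15,0,0,0,1,0.15,0,-0.15,0,0,0,1,0,0,0,0,0,0,1,0,0,0,0,0,0,1,0,0,0,0,0,0,1,0,0.1,0,0,0,0,1,0,0.1,0,0,0,0,1,0,0,0,0,0,0,1,0,0,0,0,0,0,1]'

```text
time: 9.6
tcp_pos: [0.5907, -0.3124, 0.1167]
tcp_rot: [-1.571, 0.0, -2.871]
contact_force: [-10.5, 6.2, 17.8]
gripper_width: 0.0411
```

```bash
python3 - <<'E'
from h import *
c=snap('wrist','w8.png')
go(.5946,-.3148,.1138)
E
```

```text
go xyz cm [-0.31  0.29  0.34] | pos [ 0.5907 -0.3124  0.1167] yaw -164.48 tilt 0.01 0.01 F [-10.1   5.5  17.7] w 0.0412 t 9.65
```

```bash
python3 - <<'E'
from h import *
a=cv2.imread('pics/w8.png')
cv2.imwrite('pics/w8c.png',cv2.resize(a[120:320,130:380],None,fx=3,fy=3,interpolation=cv2.INTER_CUBIC))
c=snap('scene','s8.png'); a=cv2.imread('pics/s8.png')
cv2.imwrite('pics/s8c.png',cv2.resize(a[150:290,20:240],None,fx=3.6,fy=3.6,interpolation=cv2.INTER_CUBIC))
print(get_obs()['torque'])
E
```

```text
[1.10497542 1.79597913 0.00574719]
```

View pics/w8c.png

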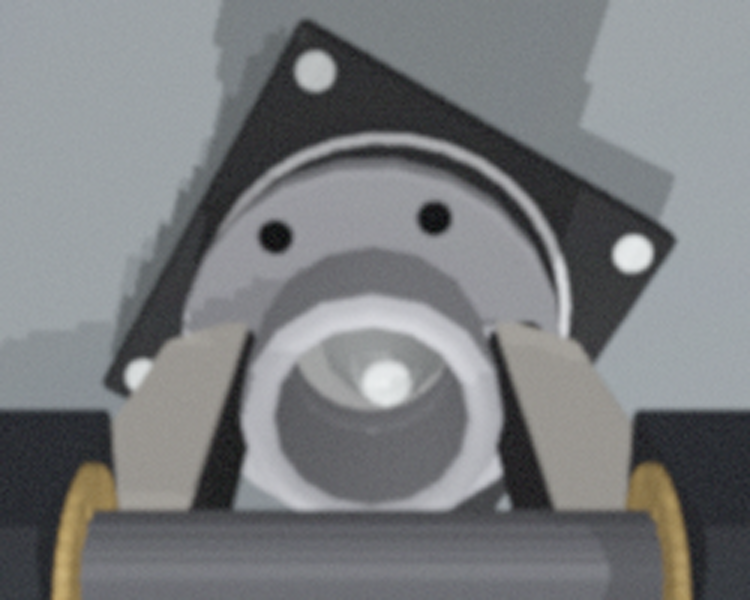

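View pics/s8c.png

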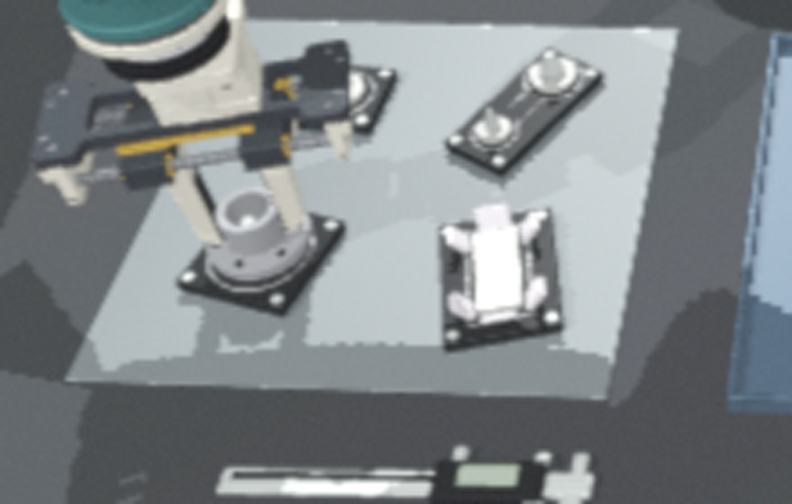

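```bash
python3 - <<'E'
from h import *
c=snap('wrist','w9.png'); g=c['color'].mean(2)
t=blob(g,130+315/3,120+70/3,6);r=blob(g,130+632/3,120+254/3,6)
T=p2w(c,*t,.0105)[:2];Rr=p2w(c,*r,.0105)[:2]; m=(T+Rr)/2;d=Rr-T;print(T,Rr,np.linalg.norm(d))
for s in(1,-1): print('carrier',m+s*np.array([-d[1],d[0]])/2)
h=[(130+275/3,120+237/3),(130+434/3,120+218/3)]
H=np.array([p2w(c,*x,.0307)[:2] for x in h]);m=H.mean(0);d=H[1]-H[0];L=np.linalg.norm(d);print('holes',H,L)
n=np.array([-d[1],d[0]])/L
for s in(1,-1): print('flange',m+s*n*np.sqrt(.028**2-L*L/4))
print('post tip',p2w(c,130+386/3,120+382/3,.042))
print(get_obs()['tcp_pos'])
E
```

```text
[ 0.63664969 -0.28932152] [ 0.61887641 -0.35830235] 0.07123373308387103
carrier [ 0.66225347 -0.33269858]
carrier [ 0.59327264 -0.3149253 ]
holes [[ 0.60940503 -0.29062532]
 [ 0.6201089  -0.31631959]] 0.02783465939931052
flange [ 0.63718492 -0.29412928]
flange [ 0.59232902 -0.31281562]
post tip [ 0.59313379 -0.31512925  0.042     ]
[ 0.5907335  -0.31238638  0.11666662]
```

Emit:
play_rows --deltas '[0,-0.5,0,0,0,0,1,0,-0.5,0,0,0,0,1,0,0,0.2,0,0,0,1,0,0,0,0,0,0,1,0,0,0,0,0,0,1,0,0,0,0,0,0,1,0,0,0,0,0,0,1,0,0,0,0,0,0,1,0,0,0,0,0,0,1,0,0,0,0,0,0,1]'

```text
time: 10.75
tcp_pos: [0.5912, -0.3143, 0.1247]
tcp_rot: [-1.571, -0.0, -2.871]
contact_force: [-0.2, 0.1, -4.5]
gripper_width: 0.0412
```

```bash
python3 - <<'E'
from h import *
c=snap('wrist','w10.png')
a=c['color'][:,:,::-1]
cv2.imwrite('pics/w10c.png',cv2.resize(a[120:320,130:380],None,fx=3,fy=3,interpolation=cv2.INTER_CUBIC))
go(.5946,-.3148,.1138);print(get_obs()['torque'])
E
```

```text
go xyz cm [-0.31  1.1   0.14] | pos [ 0.5912 -0.3143  0.1248] yaw -164.48 tilt 0.00 0.00 F [-0.  -0.3 -3.6] w 0.0413 t 10.80
[ 0.02049656  0.06572894 -0.0242402 ]
```

View pics/w10c.png

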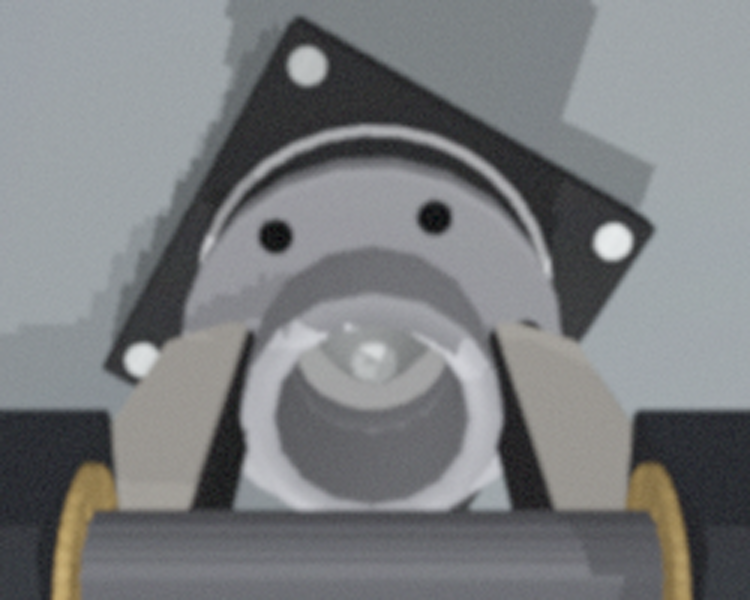

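```bash
python3 - <<'E'
from h import *
c=read_camera('wrist');g=c['color'].mean(2)
px=lambda X,Y:((X+.5)/3-.5+130,(Y+.5)/3-.5+120)
t=blob(g,*px(307,66),6);r=blob(g,*px(613,242),6);l=px(141,360)
T,Rr,L=[p2w(c,*k,.0105)[:2] for k in(t,r,l)]
print('carrier LR mid',(Rr+L)/2,np.linalg.norm(T-Rr),np.linalg.norm(T-L))
d=Rr-T;print('from TR',(T+Rr)/2-np.array([-d[1],d[0]])/2)
print('tip',p2w(c,*px(373,362),.042))
z=.1248-.0978
H=np.array([p2w(c,*px(*x),z+.010)[:2] for x in[(275,237),(434,218)]]);m=H.mean(0);d=H[1]-H[0];Ln=np.linalg.norm(d);n=np.array([-d[1],d[0]])/Ln
print('flange',m-n*np.sqrt(.028**2-Ln**2/4),Ln)
# hub top ellipse centre
print('hub top',p2w(c,*px(372,405),z+.036), 'ring outline flange top',p2w(c,*px(373,160),z+.010),'ring top',p2w(c,*px(377,128),.010))
E
```

```text
carrier LR mid [ 0.59326054 -0.31470457] 0.07118747260212133 0.07131803493635502
from TR [ 0.59328202 -0.31488143]
tip [ 0.593311   -0.31467091  0.042     ]
flange [ 0.59250825 -0.31457918] 0.028122740223825233
hub top [ 0.59497782 -0.31402068  0.063     ] ring outline flange top [ 0.62737404 -0.3051892   0.037     ] ring top [ 0.62839082 -0.30575864  0.01      ]
```

Emit:
play_rows --deltas '[0,0.3,0,0,0,0,1,0,0.3,0,0,0,0,1,0,0.2,0,0,0,0,1,0,0.1,0,0,0,0,1,0,0,0,0,0,0,1,0,0,0,0,0,0,1,0,0,0,0,0,0,1,0,0,0,0,0,0,1,0,0,0,0,0,0,1,0,0,0,0,0,0,1]'

```text
time: 11.85
tcp_pos: [0.5912, -0.3143, 0.1167]
tcp_rot: [-1.571, 0.0, -2.871]
contact_force: [-5.2, 3.6, 7.9]
gripper_width: 0.0415
```

```bash
python3 - <<'E'
from h import *
c=snap('wrist','w11.png')
go(.5933,-.3148,.1138);print(get_obs()['torque'])
E
```

```text
go xyz cm [-0.19  0.29  0.1 ] | pos [ 0.5912 -0.3143  0.1167] yaw -164.48 tilt 0.01 0.01 F [-5.2  3.5  6.7] w 0.0411 t 11.90
[0.59777777 1.02683228 0.0310415 ]
```

Contact height is the same (TCP 0.1167) wherever I shift it sideways. The close-up screw spacing of 71.2 mm against 70.5 mm from far says the plate is about 3 mm nearer than I assumed, which means the mat has thickness. So this is the seat, and the part is down. I'll relieve the pressure, release and look.

Emit:
play_rows --deltas '[0,-0.1,0,0,0,0,1,0,0,0,0,0,0,1,0,0,0,0,0,0,0.3,0,0,0,0,0,0,0.2,0,0,0,0,0,0,0.1,0,0,0,0,0,0,0,0,0,0,0,0,0,0,0,0,0,0,0,0,0,0,0,0,0,0,0,0,0,0,0,0,0,0,0]'

```text
time: 12.9
tcp_pos: [0.5912, -0.3143, 0.1168]
tcp_rot: [-1.571, -0.0, -2.871]
contact_force: [0.6, -0.8, 0.4]
gripper_width: 0.0927
```

```bash
python3 - <<'E'
from h import *
c=snap('wrist','w12.png')
a=c['color'][:,:,::-1]
cv2.imwrite('pics/w12c.png',cv2.resize(a[100:320,110:400],None,fx=2.7,fy=2.7,interpolation=cv2.INTER_CUBIC))
go(.5933,-.3148,.1138);print(get_obs()['torque'])
E
```

```text
go xyz cm [-0.19  0.3   0.1 ] | pos [ 0.5912 -0.3143  0.1168] yaw -164.48 tilt -0.00 -0.00 F [ 0.1 -0.6 -0. ] w 0.0932 t 12.95
[ 0.01323657 -0.02439478 -0.00426265]
```

View pics/w12c.png

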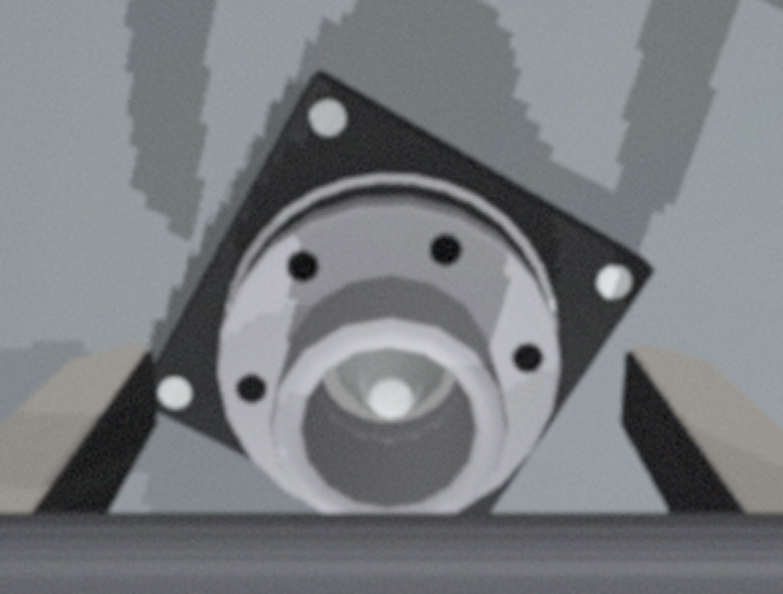

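Released, and the flange hasn't moved, centred on its ring. Next is the bush, with a stop on the way to photograph the block carrier.

```bash
python3 - <<'E'
from h import *
c=np.load('w1.npy',allow_pickle=True).item(); g=cv2.imread('pics/w1.png',0)
D=dict(flange=[(457,39),(540,93),(487,181),(405,131)],bush=[(377,270),(440,293),(417,352),(356,331)],link=[(243,181),(286,222),(195,321),(153,285)])
for n,L in D.items():
    P=np.array([p2w(c,*blob(g,(X+.5)/1.56-.5,(Y+.5)/1.56-.5,4),.0135)[:2] for X,Y in L])
    e=np.roll(P,-1,0)-P
    print(n,P.mean(0).round(4),np.linalg.norm(e,axis=1).round(4))
go(.57,-.17,.30)
E
```

```text
flange [ 0.5942 -0.3145] [0.07   0.07   0.0701 0.0699]
bush [ 0.4356 -0.3033] [0.052  0.0521 0.0521 0.052 ]
link [ 0.4434 -0.1577] [0.042  0.1102 0.042  0.1102]
go xyz cm [ -1.82 -18.32 -14.47] | pos [ 0.5912 -0.3143  0.1168] yaw -164.48 tilt -0.00 -0.00 F [ 0.1 -0.6 -0. ] w 0.0932 t 12.95
```

Emit:
play_rows --deltas '[0,-2,0,0,0,0,0,0,-4,0,0,0,0,0,0,-4.5,0,0,0,0,0,-0.3,-3,-3,0,0,0,0,-0.3,-2.8,-3,0,0,0,0,-0.4,-2,-3,0,0,0,0,-0.4,0,-3,0,0,0,0,-0.4,0,-2.5,0,0,0,0,0,0,0,0,0,0,0,0,0,0,0,0,0,0]'

```text
time: 13.95
tcp_pos: [0.5698, -0.1696, 0.2999]
tcp_rot: [-1.57, 0.0, -2.87]
contact_force: [-0.5, 0.9, 0.2]
gripper_width: 0.0926
```

```bash
python3 - <<'E'
from h import *
c=snap('wrist','w13.png'); np.save('w13.npy',{k:v for k,v in c.items() if k!='color'},allow_pickle=True)
go(.439,.1233,.18)
cv2.imwrite('pics/w13b.png',cv2.resize(c['color'][:,:,::-1],None,fx=1.56,fy=1.56,interpolation=cv2.INTER_CUBIC))
E
```

```text
go xyz cm [  4.75  11.97 -31.78] | pos [ 0.5698 -0.1701  0.2998] yaw -164.48 tilt 0.01 0.00 F [ 0.4 -0.6  0.4] w 0.0933 t 14.00
```

View pics/w13b.png

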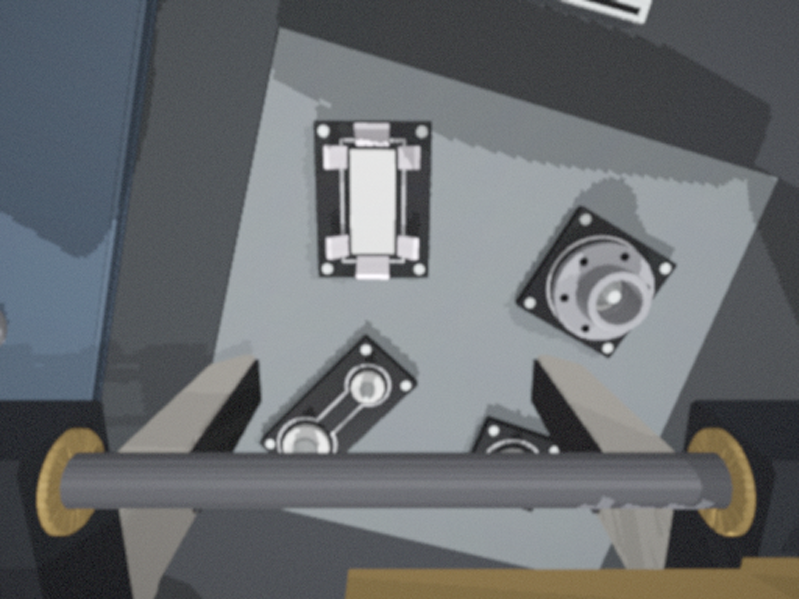

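The flange sits concentric on its carrier at (600,290). The block carrier is at (373,200), with screws at (323,131), (422,132), (419,269) and (328,268).

```bash
python3 - <<'E'
from h import *
c=np.load('w13.npy',allow_pickle=True).item(); g=cv2.imread('pics/w13.png',0)
D=dict(block=[(323,131),(422,132),(419,269),(328,268)],flange=[(585,219),(666,269),(608,349),(530,302)])
for n,L in D.items():
    P=np.array([p2w(c,*blob(g,(X+.5)/1.56-.5,(Y+.5)/1.56-.5,4),.0135)[:2] for X,Y in L])
    e=np.roll(P,-1,0)-P
    print(n,P.mean(0).round(4),np.linalg.norm(e,axis=1).round(4),'ang',np.degrees(np.arctan2(e[:,1],e[:,0])).round(1))
E
```

```text
block [ 0.6081 -0.1428] [0.0661 0.0941 0.066  0.0942] ang [ -74.8 -164.8  105.3   15.2]
flange [ 0.5943 -0.3146] [0.0702 0.07   0.0701 0.07  ] ang [-104.5  165.6   75.6  -14.3]
```

Emit:
play_rows --deltas '[0.5,0,-3.3,0,0,0,0,0.5,0,-3.4,0,0,0,0,0.5,0,-3.4,0,0,0,0,0.5,0,-3.4,0,0,0,0,0.5,1,-3.4,0,0,0,0,0.5,1,-3.4,0,0,0,0,0.5,2,-3.4,0,0,0,0,0.5,2,-3.4,0,0,0,0,0.5,3,-3.4,0,0,0,0,0.2,3,-1.3,0,0,0,0]'

```text
time: 15.0
tcp_pos: [0.4389, 0.1253, 0.179]
tcp_rot: [-1.571, 0.001, -2.87]
contact_force: [0.2, -0.8, -1.1]
gripper_width: 0.0929
```

Emit:
play_rows --deltas '[0,1,0,0,0,0,0,0,0,0,0,0,0,0,0,0,0,0,0,0,0,0,0,0,0,0,0,0,0,0,0,0,0,0,0,0,0,0,0,0,0,0,0,0,0,0,0,0,0,0,0,0,0,0,0,0,0,0,0,0,0,0,0,0,0,0,0,0,0,0]'

```text
time: 16.0
tcp_pos: [0.4394, 0.1241, 0.1697]
tcp_rot: [-1.571, -0.0, -2.871]
contact_force: [0.1, 0.2, -0.0]
gripper_width: 0.0928
```

```bash
python3 - <<'E'
from h import *
c=snap('wrist','w14.png')
go(.439,.1233,.10)
E
```

```text
go xyz cm [0.06 6.97 0.07] | pos [0.4394 0.1241 0.1697] yaw -164.48 tilt 0.00 -0.00 F [-0.1 -0.6  0. ] w 0.0927 t 16.05
```

View pics/w14.png

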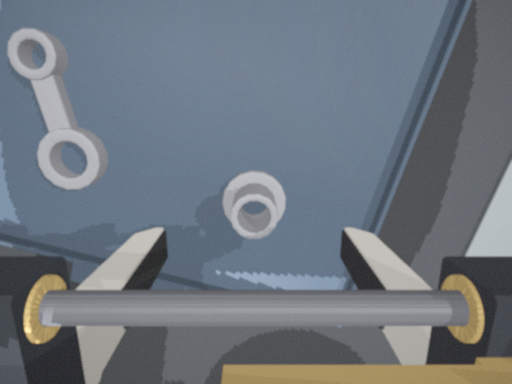

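```bash
python3 - <<'E'
from h import *
c=read_camera('wrist'); 
print(p2w(c,254,203,.012),p2w(c,254.5,216,.044))
b,s=p2w(c,72,157,.02),p2w(c,38,54,.02)
print('link',b,s,np.linalg.norm(b-s))
E
```

```text
[0.43947873 0.12307297 0.012     ] [0.4403576  0.12301407 0.044     ]
link [0.44007803 0.25484662 0.02      ] [0.50109518 0.28464431 0.02      ] 0.06790430734348063
```

Emit:
play_rows --deltas '[0,1,0,0,0,0,0,0,1.5,0,0,0,0,0,0,1.5,0,0,0,0,0,0,1.5,0,0,0,0,0,0,1,0,0,0,0,0,0,0.5,0,0,0,0,0,0,0,0,0,0,0,0,0,0,0,0,0,0,0,0,0,0,0,0,0,0,0,0,0,0,0,0,0]'

```text
time: 17.1
tcp_pos: [0.4397, 0.1241, 0.1003]
tcp_rot: [-1.571, 0.001, -2.871]
contact_force: [-0.4, 1.0, -0.5]
gripper_width: 0.093
```

```bash
python3 - <<'E'
from h import *
c=snap('wrist','w15.png')
go(.439,.1233,.10)
E
```

```text
go xyz cm [0.08 0.02 0.06] | pos [0.4396 0.1241 0.1002] yaw -164.49 tilt 0.00 0.04 F [ 0.9 -0.4  0.1] w 0.0929 t 17.15
```

View pics/w15.png

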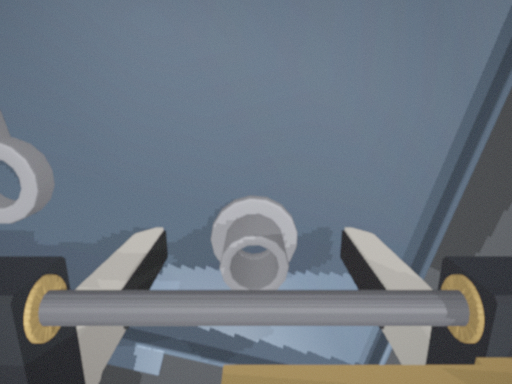

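The bush is centred between the fingers at (254,250). Closing and lifting.

Emit:
play_rows --deltas '[0,0,0,0,0,0,1,0,0,0,0,0,0,1,0,0,0,0,0,0,1,0,0,0,0,0,0,1,0,0,0,0,0,0,1,0,0,0,0,0,0,1,0,0,0,0,0,0,1,0,0,0,0,0,0,1,0,0,0,0,0,0,1,0,0,0,0,0,0,1]'

```text
time: 18.15
tcp_pos: [0.4394, 0.1241, 0.0997]
tcp_rot: [-1.571, 0.0, -2.871]
contact_force: [0.7, 0.3, -0.4]
gripper_width: 0.0309
```

Emit:
play_rows --deltas '[0,0,0,0,0,0,1,0,-0.5,0,0,0,0,1,0,-1,0,0,0,0,1,0,-2,0,0,0,0,1,0,-2,0,0,0,0,1,0,-2,0,0,0,0,1,0,-1,0,0,0,0,1,0,0,0,0,0,0,1,0,0,0,0,0,0,1,0,0,0,0,0,0,1]'

```text
time: 19.15
tcp_pos: [0.4391, 0.124, 0.1837]
tcp_rot: [-1.571, -0.001, -2.871]
contact_force: [-0.1, -0.9, -2.0]
gripper_width: 0.0312
```

```bash
python3 - <<'E'
from h import *
go(.4356+.0000,-.3033,.185)
E
```

```text
go xyz cm [11.77 -0.12 41.08] | pos [0.4391 0.124  0.1837] yaw -164.48 tilt -0.01 -0.08 F [-0.1 -0.9 -2. ] w 0.0312 t 19.15
```

Emit:
play_rows --deltas '[1.2,0,4.1,0,0,0,1,1.2,0,4.1,0,0,0,1,1.2,0,4.1,0,0,0,1,1.2,0,4.1,0,0,0,1,1.2,0,4.1,0,0,0,1,1.2,0,4.1,0,0,0,1,1.2,0,4.1,0,0,0,1,1.2,0,4.1,0,0,0,1,1.2,0,4.1,0,0,0,1,1,0,4.2,0,0,0,1]'

```text
time: 20.15
tcp_pos: [0.435, -0.3053, 0.1838]
tcp_rot: [-1.572, -0.001, -2.871]
contact_force: [1.5, 0.2, -2.5]
gripper_width: 0.0315
```

Emit:
play_rows --deltas '[0,1,0,0,0,0,1,0,1,0,0,0,0,1,0,0,0,0,0,0,1,0,0,0,0,0,0,1,0,0,0,0,0,0,1,0,0,0,0,0,0,1,0,0,0,0,0,0,1,0,0,0,0,0,0,1,0,0,0,0,0,0,1,0,0,0,0,0,0,1]'

```text
time: 21.15
tcp_pos: [0.4357, -0.3035, 0.1648]
tcp_rot: [-1.571, 0.0, -2.871]
contact_force: [0.5, 0.3, -1.9]
gripper_width: 0.0316
```

```bash
python3 - <<'E'
from h import *
c=snap('wrist','w16.png')
go(.4356,-.3033,.1147)
E
```

```text
go xyz cm [-0.    5.01 -0.03] | pos [ 0.4356 -0.3036  0.1648] yaw -164.49 tilt 0.00 0.00 F [ 0.1 -0.6 -1.8] w 0.0311 t 21.20
```

View pics/w16.png

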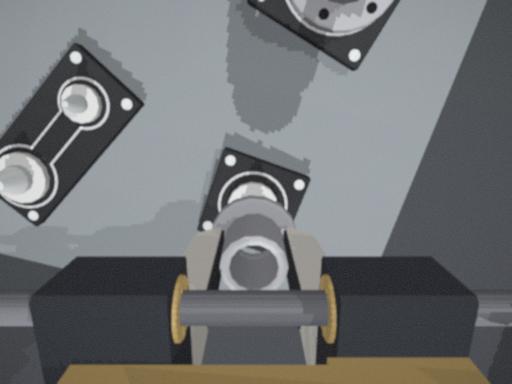

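The bush is over the thin post, whose carrier is centred at about (253,195). Lowering.

Emit:
play_rows --deltas '[0,1,0,0,0,0,1,0,1,0,0,0,0,1,0,1,0,0,0,0,1,0,0.8,0,0,0,0,1,0,0.5,0,0,0,0,1,0,0.4,0,0,0,0,1,0,0.2,0,0,0,0,1,0,0.1,0,0,0,0,1,0,0,0,0,0,0,1,0,0,0,0,0,0,1]'

```text
time: 22.2
tcp_pos: [0.4358, -0.3036, 0.115]
tcp_rot: [-1.57, 0.0, -2.871]
contact_force: [-0.8, 0.4, -1.6]
gripper_width: 0.0315
```

```bash
python3 - <<'E'
from h import *
c=snap('wrist','w17.png')
a=c['color'][:,:,::-1]
cv2.imwrite('pics/w17c.png',cv2.resize(a[120:320,130:380],None,fx=3,fy=3,interpolation=cv2.INTER_CUBIC))
go(.4356,-.3033,.1147)
E
```

```text
go xyz cm [ 0.    0.03 -0.03] | pos [ 0.4357 -0.3036  0.115 ] yaw -164.49 tilt 0.02 0.02 F [-0.4  0.5 -1.5] w 0.0315 t 22.25
```

View pics/w17c.png

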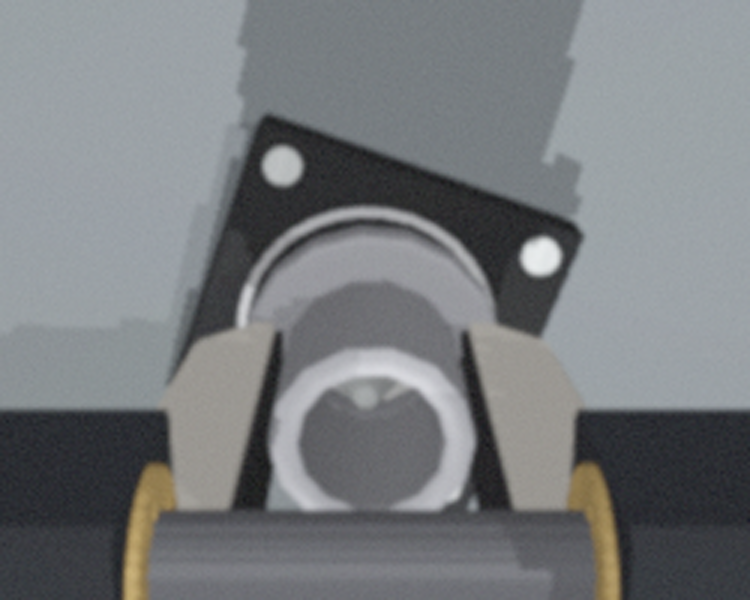

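Still carrying the bush's weight, so a touch lower.

Emit:
play_rows --deltas '[0,0.05,0,0,0,0,1,0,0.05,0,0,0,0,1,0,0,0,0,0,0,1,0,0,0,0,0,0,1,0,0,0,0,0,0,1,0,0,0,0,0,0,1,0,0,0,0,0,0,1,0,0,0,0,0,0,1,0,0,0,0,0,0,1,0,0,0,0,0,0,1]'

```text
time: 23.25
tcp_pos: [0.4358, -0.3036, 0.1147]
tcp_rot: [-1.57, 0.0, -2.871]
contact_force: [-2.8, 3.0, 7.8]
gripper_width: 0.0312
```

Contact with the seat at the expected 0.1147. Relieve and release.

Emit:
play_rows --deltas '[0,-0.08,0,0,0,0,1,0,0,0,0,0,0,1,0,0,0,0,0,0,0.4,0,0,0,0,0,0,0.3,0,0,0,0,0,0,0.2,0,0,0,0,0,0,0,0,0,0,0,0,0,0,0,0,0,0,0,0,0,0,0,0,0,0,0,0,0,0,0,0,0,0,0]'

```text
time: 24.25
tcp_pos: [0.4357, -0.3035, 0.1146]
tcp_rot: [-1.571, 0.0, -2.871]
contact_force: [-0.3, 0.0, 0.0]
gripper_width: 0.0905
```

```bash
python3 - <<'E'
from h import *
c=snap('wrist','w18.png')
a=c['color'][:,:,::-1]
cv2.imwrite('pics/w18c.png',cv2.resize(a[120:320,130:380],None,fx=3,fy=3,interpolation=cv2.INTER_CUBIC))
# link plan
b=np.array([.4389,.2566]);s=np.array([.5002,.2882]);a=np.arctan2(*(s-b)[::-1]);d=np.array([np.cos(a),np.sin(a)])
w=b+.5*(np.linalg.norm(s-b)-.07)*d+d*.038
ac=np.radians(-28.6); q1=np.arctan2(w[1],w[0]);
# jaw dir = yaw+90 ; want jaw perpendicular to link => yaw = a or a+pi
for k in(0,np.pi):
  for nm,ang,p in(('tray',a,w),('car',ac,np.array([.4434,-.1577])+.003*np.array([np.cos(ac),np.sin(ac)]))):
    q1=np.arctan2(p[1],p[0]);y=(ang+k+np.pi)%(2*np.pi)-np.pi
    print(nm,p.round(4),'yaw',np.degrees(y),'q6',(q1-np.pi/2-y+np.pi)%(2*np.pi)-np.pi)
go(w[0],w[1],.20,a+np.pi); print(get_obs()['joints'])
E
```

```text
tray [0.4722 0.2738] yaw 27.270994577302247 q6 -1.52135708674199
car [ 0.446  -0.1591] yaw -28.6 q6 -1.4143344198318732
tray [0.4722 0.2738] yaw -152.72900542269778 q6 1.6202355668478035
car [ 0.446  -0.1591] yaw 151.4 q6 1.7272582337579196
go xyz cm [-18.96  -8.54 -54.65] turn_y -11.76 | pos [ 0.4357 -0.3035  0.1146] yaw -164.49 tilt 0.00 0.00 F [-0.3  0.4 -0.6] w 0.0920 t 24.30
[-6.56533830e-01 -8.12788326e-02  1.95537819e+00  1.83981559e-05
  1.26744746e+00  6.43486226e-01]
```

View pics/w18c.png

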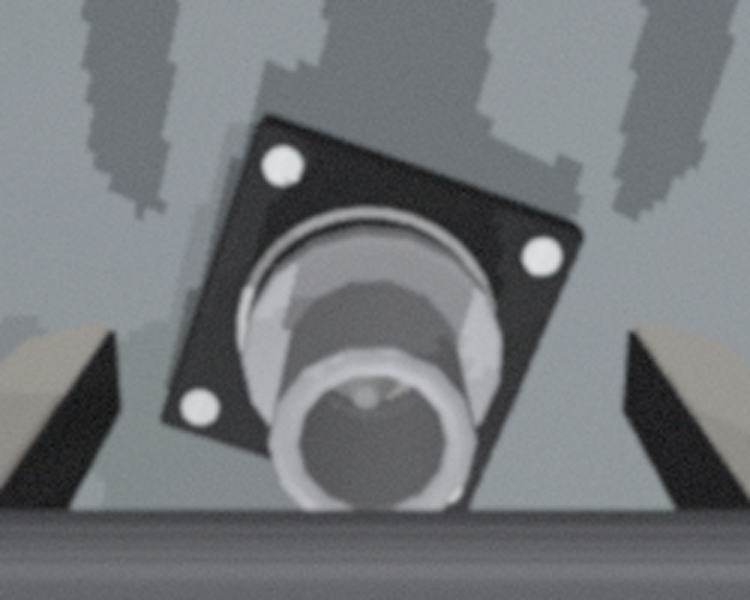

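The bush is seated concentric. Now the link: jaw across its waist.

Emit:
play_rows --deltas '[0,-4.5,0,0,0,0,0,0,-4,0,0,0,0,0,-1.6,0,-4.6,0,0,0,0,-1.6,0,-4.6,0,0,0,0,-1.6,0,-4.6,0,0,0,0,-1.6,0,-4.6,0,0,0,0,-1.6,0,-4.6,0,0,0,0,-1.6,0,-4.6,0,0,0,0,-1.6,0,-4.6,0,0,0,0,-1.6,0,-4.6,0,0,0,0]'

```text
time: 25.3
tcp_pos: [0.4602, 0.0873, 0.1999]
tcp_rot: [-1.571, 0.001, -2.871]
contact_force: [0.6, -0.0, -0.5]
gripper_width: 0.0929
```

Emit:
play_rows --deltas '[-1.5,0,-4.5,0,0,0,0,-1.5,0,-4.5,0,0,0,0,-1.5,0,-4.5,0,0,0,0,-1.6,0,-4.4,0,0,0,0,0,0,0,0,-5.9,0,0,0,0,0,0,-5.9,0,0,0,0,0,0,0,0,0,0,0,0,0,0,0,0,0,0,0,0,0,0,0,0,0,0,0,0,0,0]'

```text
time: 26.3
tcp_pos: [0.4715, 0.2738, 0.1997]
tcp_rot: [-1.571, 0.0, -2.667]
contact_force: [-0.0, 0.9, 0.2]
gripper_width: 0.0929
```

```bash
python3 - <<'E'
from h import *
c=snap('wrist','w19.png')
go(.4722,.2738,.09,np.radians(-152.73))
cv2.imwrite('pics/w19b.png',cv2.resize(c['color'][:,:,::-1],None,fx=1.56,fy=1.56,interpolation=cv2.INTER_CUBIC))
E
```

```text
go xyz cm [-0.06 10.96  0.04] turn_y -0.04 | pos [0.4715 0.2739 0.1996] yaw -152.77 tilt -0.00 0.01 F [-0.4 -0.3 -0.4] w 0.0933 t 26.35
```

View pics/w19b.png

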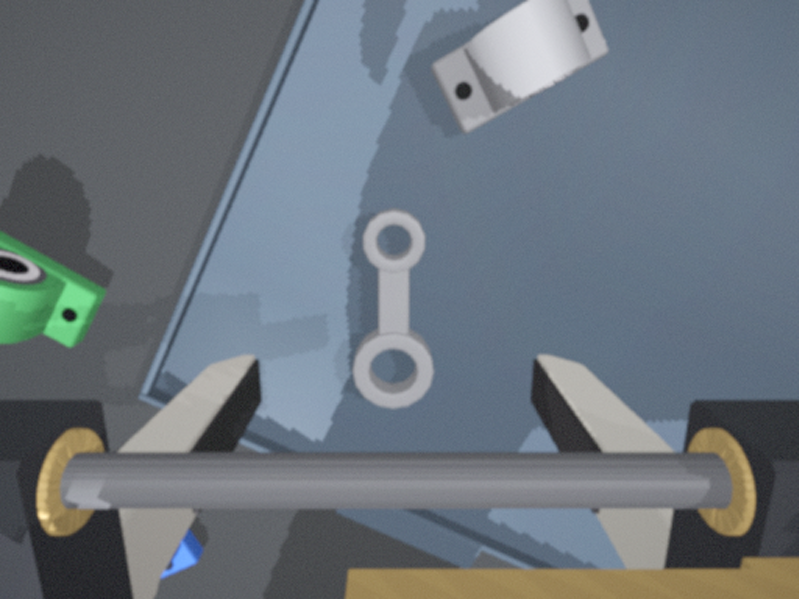

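The link stands aligned in the view, small eye at (394,241), big eye at (394,369). Checking the waist position.

```bash
python3 - <<'E'
from h import *
c=read_camera('wrist'); q=lambda X,Y,z:p2w(c,(X+.5)/1.56-.5,(Y+.5)/1.56-.5,z)[:2]
b,s=q(394,370,.02),q(394.5,241,.02);d=s-b;L=np.linalg.norm(d);d/=L
w=(b+s)/2+d*.003;print(L,np.degrees(np.arctan2(d[1],d[0])),w); go(w[0],w[1],.09)
E
```

```text
0.06972454333831218 26.99414952012273 [0.4724096  0.27458749]
go xyz cm [-0.11 10.97 -0.02] | pos [0.4715 0.2739 0.1996] yaw -152.76 tilt -0.00 0.01 F [-0.4 -0.1 -0. ] w 0.0932 t 26.40
```

Emit:
play_rows --deltas '[-0.1,2,0,0,0,0,0,0,3,0,0,0,0,0,0,2,0,0,0,0,0,0,1.5,0,0,0,0,0,0,1,0,0,0,0,0,0,0.8,0,0,0,0,0,0,0.4,0,0,0,0,0,0,0.2,0,0,0,0,0,0,0,0,0,0,0,0,0,0,0,0,0,0,0]'

```text
time: 27.4
tcp_pos: [0.4725, 0.2746, 0.0911]
tcp_rot: [-1.571, 0.001, -2.665]
contact_force: [0.2, 0.0, -0.4]
gripper_width: 0.0929
```

```bash
python3 - <<'E'
from h import *
c=snap('wrist','w20.png')
go(.4724,.2745,.09)
E
```

```text
go xyz cm [0.02 0.11 0.01] | pos [0.4725 0.2747 0.0911] yaw -152.68 tilt -0.00 0.04 F [-0.2 -0.6  0.2] w 0.0931 t 27.45
```

View pics/w20.png

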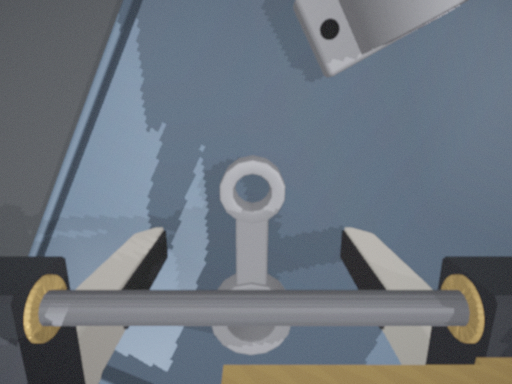

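Emit:
play_rows --deltas '[0,0,0,0,0,0,1,0,0,0,0,0,0,1,0,0,0,0,0,0,1,0,0,0,0,0,0,1,0,0,0,0,0,0,1,0,0,0,0,0,0,1,0,0,0,0,0,0,1,0,0,0,0,0,0,1,0,0,0,0,0,0,1,0,0,0,0,0,0,1]'

```text
time: 28.45
tcp_pos: [0.4723, 0.2746, 0.0905]
tcp_rot: [-1.571, -0.0, -2.665]
contact_force: [-1.4, 2.8, 0.4]
gripper_width: 0.0173
```

Emit:
play_rows --deltas '[0,0,0,0,0,0,1,0,0,0,0,0,0,1,0,0,0,0,0,0,1,0,0,0,0,0,0,1,0,-0.5,0,0,0,0,1,0,-1,0,0,0,0,1,0,-2,0,0,0,0,1,0,-2.5,0,0,0,0,1,0,-2,0,0,0,0,1,0,0,0,0,0,0,1]'

```text
time: 29.45
tcp_pos: [0.4732, 0.275, 0.1741]
tcp_rot: [-1.571, 0.005, -2.665]
contact_force: [0.4, -0.0, -3.4]
gripper_width: 0.0159
```

```bash
python3 - <<'E'
from h import *
c=snap('wrist','w21.png')
go(.446,-.1591,.17,np.radians(151.4))
E
```

```text
go xyz cm [22.28  0.14 37.32] turn_y 55.92 | pos [0.4727 0.2747 0.1719] yaw -152.68 tilt 0.00 0.15 F [ 0.9 -0.2 -3.8] w 0.0153 t 29.50
```

View pics/w21.png

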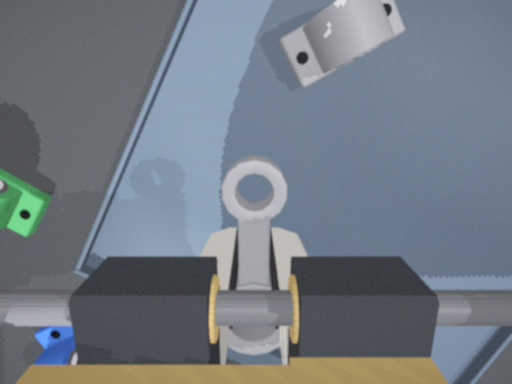

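Link held straight. Translate, then turn.

Emit:
play_rows --deltas '[2.2,0,3.8,0,0,0,1,2.5,0,4.2,0,0,0,1,2.5,0,4.2,0,0,0,1,2.5,0,4.2,0,0,0,1,2.5,0,4.2,0,0,0,1,2.5,0,4.2,0,0,0,1,2.5,0,4.2,0,0,0,1,2.5,0,4.2,0,0,0,1,2.5,0,4.1,0,0,0,1,0,0,0,0,4,0,1]'

```text
time: 30.5
tcp_pos: [0.445, -0.1631, 0.1692]
tcp_rot: [-1.571, -0.002, -2.739]
contact_force: [-0.2, 2.0, -3.2]
gripper_width: 0.0153
```

Emit:
play_rows --deltas '[0,0,0,0,7.5,0,1,0,0,0,0,7.5,0,1,0,0,0,0,7.5,0,1,0,0,0,0,7.5,0,1,0,0,0,0,7.5,0,1,0,0,0,0,7.5,0,1,0,0,0,0,5,0,1,0,0,0,0,1.9,0,1,0,0,0,0,0,0,1,0,0,0,0,0,0,1]'

```text
time: 31.5
tcp_pos: [0.446, -0.1586, 0.1697]
tcp_rot: [-1.571, -0.001, 2.644]
contact_force: [0.3, 0.7, -3.4]
gripper_width: 0.0155
```

```bash
python3 - <<'E'
from h import *
c=snap('wrist','w22.png')
go(.446,-.1591,.1055,np.radians(151.4))
cv2.imwrite('pics/w22b.png',cv2.resize(c['color'][:,:,::-1],None,fx=1.56,fy=1.56,interpolation=cv2.INTER_CUBIC))
E
```

```text
go xyz cm [-0.02  6.44  0.04] turn_y 0.08 | pos [ 0.4461 -0.1587  0.1699] yaw 151.48 tilt 0.01 -0.05 F [ 0.4 -0.4 -3.5] w 0.0155 t 31.55
```

View pics/w22b.png

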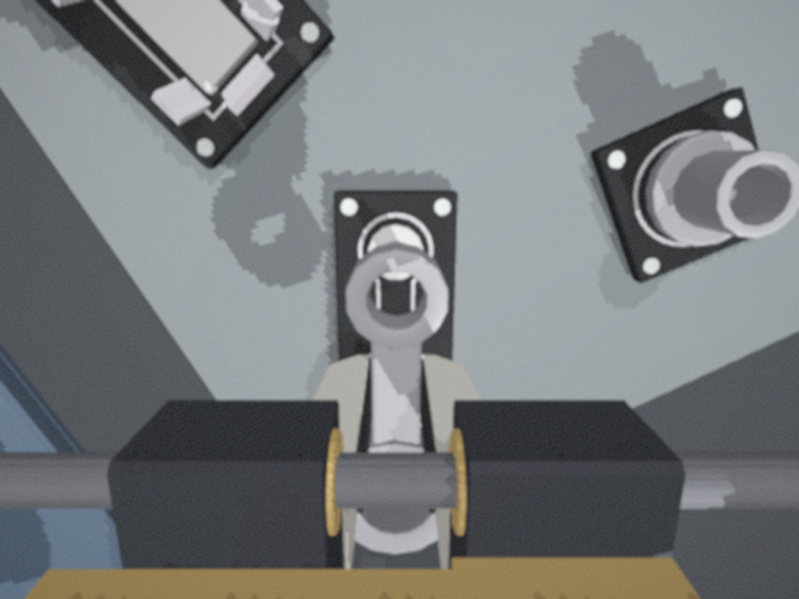

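```bash
python3 - <<'E'
from h import *
c=read_camera('wrist');g=c['color'].mean(2); n=lambda X,Y:((X+.5)/1.56-.5,(Y+.5)/1.56-.5)
a,b=[p2w(c,*blob(g,*n(*k),5),.0135)[:2] for k in[(349,207),(442,207)]]
e=a-b;L=np.linalg.norm(e);d=np.array([e[1],-e[0]])/L; m=(a+b)/2
if d[0]<0:d=-d
post=m-d*.020
small=p2w(c,*n(397.5,297),.0994)[:2]
print(L,'post',post,'small bore',small,'dir',np.degrees(np.arctan2(d[1],d[0])),'diff along,across',(post-small)@d,(post-small)@np.array([-d[1],d[0]]))
E
```

```text
0.04206391310938131 post [ 0.47436201 -0.17456477] small bore [ 0.47455246 -0.17550214] dir -28.50081017680888 diff along,across -0.0006146614210225655 0.0007328963143470697
```

Within 1 mm of the thin post. Lowering.

Emit:
play_rows --deltas '[0,1.5,0,0,0,0,1,0,1.5,0,0,0,0,1,0,1,0,0,0,0,1,0,0.8,0,0,0,0,1,0,0.5,0,0,0,0,1,0,0.5,0,0,0,0,1,0,0.3,0,0,0,0,1,0,0.2,0,0,0,0,1,0,0,0,0,0,0,1,0,0,0,0,0,0,1]'

```text
time: 32.6
tcp_pos: [0.4464, -0.1587, 0.1078]
tcp_rot: [-1.571, 0.0, 2.643]
contact_force: [-0.3, -0.4, -2.4]
gripper_width: 0.0157
```

```bash
python3 - <<'E'
from h import *
c=snap('wrist','w23.png')
go(.446,-.1591,.1055,np.radians(151.4))
a=c['color'][:,:,::-1]
cv2.imwrite('pics/w23c.png',cv2.resize(a[100:380,130:380],None,fx=2.1,fy=2.1,interpolation=cv2.INTER_CUBIC))
E
```

```text
go xyz cm [0.02 0.24 0.05] turn_y 0.01 | pos [ 0.4464 -0.1588  0.1079] yaw 151.41 tilt -0.00 0.03 F [-0.9  0.6 -3.1] w 0.0155 t 32.65
```

View pics/w23c.png

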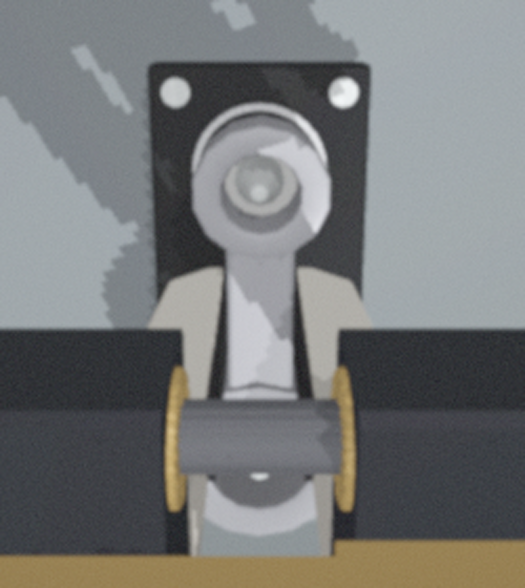

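Emit:
play_rows --deltas '[0,0.1,0,0,0,0,1,0,0.05,0,0,0,0,1,0,0.05,0,0,0,0,1,0,0,0,0,0,0,1,0,0,0,0,0,0,1,0,0,0,0,0,0,1,0,0,0,0,0,0,1,0,0,0,0,0,0,1,0,0,0,0,0,0,1,0,0,0,0,0,0,1]'

```text
time: 33.65
tcp_pos: [0.4463, -0.1587, 0.1055]
tcp_rot: [-1.571, 0.0, 2.643]
contact_force: [0.8, -0.5, -2.6]
gripper_width: 0.0156
```

Emit:
play_rows --deltas '[0,0.05,0,0,0,0,1,0,0.05,0,0,0,0,1,0,0,0,0,0,0,1,0,0,0,0,0,0,1,0,0,0,0,0,0,1,0,0,0,0,0,0,1,0,0,0,0,0,0,1,0,0,0,0,0,0,1,0,0,0,0,0,0,1,0,0,0,0,0,0,1]'

```text
time: 34.65
tcp_pos: [0.4463, -0.1588, 0.1055]
tcp_rot: [-1.571, 0.0, 2.643]
contact_force: [-7.4, 1.8, 11.0]
gripper_width: 0.0155
```

Seated at exactly the predicted height. Relieve and release.

Emit:
play_rows --deltas '[0,-0.1,0,0,0,0,1,0,0,0,0,0,0,1,0,0,0,0,0,0,0.6,0,0,0,0,0,0,0.5,0,0,0,0,0,0,0.3,0,0,0,0,0,0,0,0,0,0,0,0,0,0,0,0,0,0,0,0,0,0,0,0,0,0,0,0,0,0,0,0,0,0,0]'

```text
time: 35.65
tcp_pos: [0.4463, -0.1587, 0.1055]
tcp_rot: [-1.571, -0.0, 2.643]
contact_force: [-0.1, 1.0, 0.6]
gripper_width: 0.0749
```

```bash
python3 - <<'E'
from h import *
c=snap('wrist','w24.png')
# block plan: jaws along block y => yaw = block x angle (mod pi)
ab=-33.66; ac=15.2
for k in(0,180):
  for k2 in(0,180):
    for nm,ang,p in(('tray',ab+k,(.6036,.2754)),('car',ac+k2,(.6081,-.1428))):
      q1=np.arctan2(p[1],p[0]);y=np.radians(ang);print(nm,k if nm=='tray' else k2,'q6 %.2f'%((q1-np.pi/2-y+np.pi)%(2*np.pi)-np.pi))
go(.6036,.2754,.22,np.radians(ab+180)); print(get_obs()['joints'])
E
```

```text
tray 0 q6 -0.56
car 0 q6 -2.07
tray 0 q6 -0.56
car 180 q6 1.07
tray 180 q6 2.59
car 0 q6 -2.07
tray 180 q6 2.59
car 180 q6 1.07
go xyz cm [  6.95 -11.45 -45.65] turn_y 5.08 | pos [ 0.4463 -0.1587  0.1055] yaw 151.42 tilt 0.00 -0.00 F [ 0.1 -0.2 -0.2] w 0.0792 t 35.70
[-3.95580311e-01 -2.06714513e-01  2.08218024e+00  4.34602752e-06
  1.26619040e+00  1.67410416e+00]
```

View pics/w24.png

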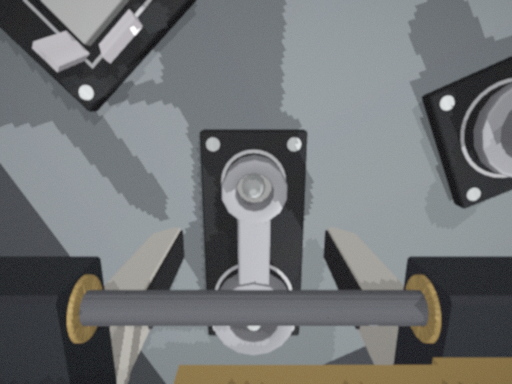

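The link is on both posts. Lift and go to the block: the silver one in the tray, not the blue or green ones.

Emit:
play_rows --deltas '[0,-2,0,0,0,0,0,0,-4.5,0,0,0,0,0,0,-4.5,0,0,0,0,0,0.7,-0.4,-4.5,0,0,0,0,0.7,0,-4.5,0,0,0,0,0.7,0,-4.5,0,0,0,0,0.7,0,-4.5,0,0,0,0,0.7,0,-4.5,0,0,0,0,0.7,0,-4.5,0,0,0,0,0.7,0,-4.5,0,0,0,0]'

```text
time: 36.7
tcp_pos: [0.5542, 0.1434, 0.2196]
tcp_rot: [-1.571, 0.0, 2.643]
contact_force: [0.8, -1.0, 0.8]
gripper_width: 0.0931
```

Emit:
play_rows --deltas '[0.7,0,-4.5,0,0,0,0,0.7,0,-4.5,0,0,0,0,0.6,0,-4.6,0,0,0,0,0,0,0,0,5.1,0,0,0,0,0,0,0,0,0,0,0,0,0,0,0,0,0,0,0,0,0,0,0,0,0,0,0,0,0,0,0,0,0,0,0,0,0,0,0,0,0,0,0,0]'

```text
time: 37.7
tcp_pos: [0.6014, 0.27, 0.2198]
tcp_rot: [-1.571, 0.0, 2.554]
contact_force: [0.6, 0.4, 0.2]
gripper_width: 0.0932
```

```bash
python3 - <<'E'
from h import *
c=snap('wrist','w25.png')
go(.6036,.2754,.102,np.radians(146.34)); print(get_obs()['joints'])
cv2.imwrite('pics/w25b.png',cv2.resize(c['color'][:,:,::-1],None,fx=1.56,fy=1.56,interpolation=cv2.INTER_CUBIC))
E
```

```text
go xyz cm [ 0.12 11.77 -0.56] turn_y -0.03 | pos [0.6014 0.2701 0.2197] yaw 146.31 tilt -0.01 0.01 F [-0.2 -0.4  0.3] w 0.0928 t 37.75
[ 3.83381938e-01  1.15509121e-01  1.57728756e+00 -1.22932508e-06
  1.44858680e+00  2.54211719e+00]
```

View pics/w25b.png

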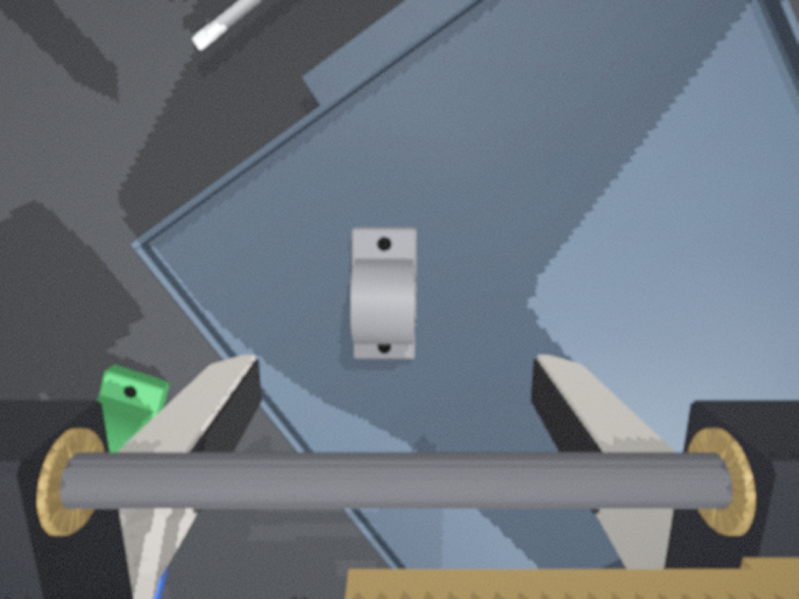

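The silver block is aligned, foot spanning (352..416, 228..358) with holes at (385,244) and (385,349). The green look-alike at (130,400) is outside the tray.

```bash
python3 - <<'E'
from h import *
c=read_camera('wrist'); q=lambda X,Y,z:p2w(c,(X+.5)/1.56-.5,(Y+.5)/1.56-.5,z)[:2]
h1,h2=q(384.5,244,.016),q(385,349,.016); C=[q(*k,.016) for k in[(352,228),(416,228),(415,358),(354,358)]]
print((h1+h2)/2,np.linalg.norm(h1-h2),np.mean(C,0),np.linalg.norm(C[1]-C[0]),np.linalg.norm(C[2]-C[1]))
m=np.mean(C,0);print(np.degrees(np.arctan2(*(h1-h2)[::-1])))
go(m[0],m[1],.102)
E
```

```text
[0.60259637 0.27596436] 0.06136412169226655 [0.60407841 0.27530447] 0.03491457631945292 0.07572961219942759
-33.71537446168968
go xyz cm [ 0.07 11.77 -0.58] | pos [0.6015 0.2701 0.2197] yaw 146.31 tilt -0.01 0.01 F [-0.9 -0.  -0.3] w 0.0930 t 37.80
```

Emit:
play_rows --deltas '[0.1,2,-0.3,0,0,0,0,0,3,-0.3,0,0,0,0,0,2.5,0,0,0,0,0,0,1.5,0,0,0,0,0,0,1,0,0,0,0,0,0,0.8,0,0,0,0,0,0,0.5,0,0,0,0,0,0,0.3,0,0,0,0,0,0,0,0,0,0,0,0,0,0,0,0,0,0,0]'

```text
time: 38.8
tcp_pos: [0.6041, 0.2759, 0.1041]
tcp_rot: [-1.571, 0.0, 2.554]
contact_force: [-0.4, -0.7, 0.6]
gripper_width: 0.0932
```

```bash
python3 - <<'E'
from h import *
c=snap('wrist','w26.png')
go(.604,.2755,.103,np.radians(146.29))
E
```

```text
go xyz cm [-0.01  0.11  0.04] turn_y 0.02 | pos [0.6042 0.2759 0.1041] yaw 146.31 tilt -0.04 0.03 F [-1.   1.3 -0.4] w 0.0929 t 38.85
```

View pics/w26.png

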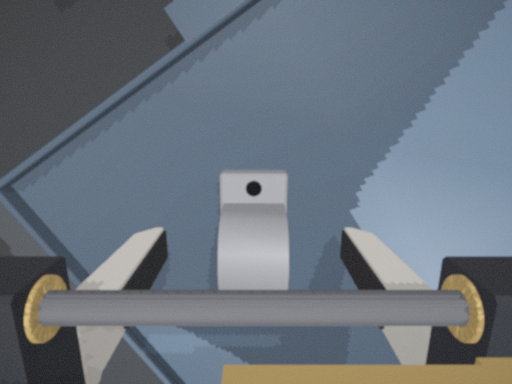

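Centred at (253,240). Close and lift.

Emit:
play_rows --deltas '[0,0,0,0,0,0,1,0,0,0,0,0,0,1,0,0,0,0,0,0,1,0,0,0,0,0,0,1,0,0,0,0,0,0,1,0,0,0,0,0,0,1,0,0,0,0,0,0,1,0,0,0,0,0,0,1,0,0,0,0,0,0,1,0,0,0,0,0,0,1]'

```text
time: 39.85
tcp_pos: [0.604, 0.2759, 0.1036]
tcp_rot: [-1.571, 0.0, 2.554]
contact_force: [-0.2, 0.4, -0.5]
gripper_width: 0.032
```

Emit:
play_rows --deltas '[0,0,0,0,0,0,1,0,0,0,0,0,0,1,0,-0.5,0,0,0,0,1,0,-1,0,0,0,0,1,0,-2,0,0,0,0,1,0,-2,0,0,0,0,1,0,-2,0,0,0,0,1,0,-0.5,0,0,0,0,1,0,0,0,0,0,0,1,0,0,0,0,0,0,1]'

```text
time: 40.85
tcp_pos: [0.6036, 0.2757, 0.1825]
tcp_rot: [-1.57, -0.001, 2.554]
contact_force: [0.1, 0.5, -3.3]
gripper_width: 0.0316
```

```bash
python3 - <<'E'
from h import *
c=snap('wrist','w27.png')
go(.6081,-.1428,.18,np.radians(-164.8))
E
```

```text
go xyz cm [-23.59   0.25  34.57] turn_y -48.89 | pos [0.6036 0.2757 0.1823] yaw 146.31 tilt 0.08 -0.05 F [-0.2 -0.1 -3.3] w 0.0316 t 40.90
```

View pics/w27.png

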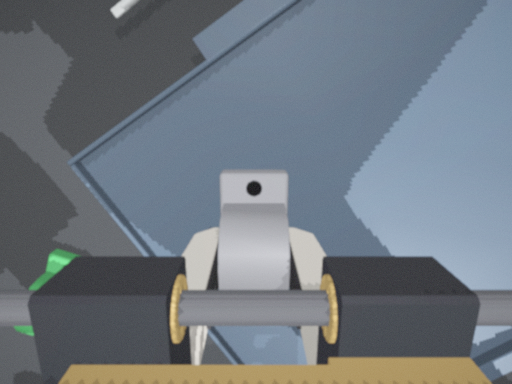

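Emit:
play_rows --deltas '[-2.6,0,3.8,0,0,0,1,-2.6,0,3.8,0,0,0,1,-2.6,0,3.8,0,0,0,1,-2.6,0,3.8,0,0,0,1,-2.6,0,3.8,0,0,0,1,-2.6,0,3.9,0,0,0,1,-2.6,0,3.9,0,0,0,1,-2.6,0,3.9,0,0,0,1,-2.8,0,3.9,0,0,0,1,0,0,0,0,-3,0,1]'

```text
time: 41.9
tcp_pos: [0.6078, -0.1477, 0.1823]
tcp_rot: [-1.569, -0.001, 2.602]
contact_force: [0.5, 1.0, -3.6]
gripper_width: 0.0321
```

Emit:
play_rows --deltas '[0,0,0,0,-7,0,1,0,0,0,0,-7,0,1,0,0,0,0,-7,0,1,0,0,0,0,-7,0,1,0,0,0,0,-7,0,1,0,0,0,0,-7,0,1,0,0,0,0,-3.9,0,1,0,0,0,0,0,0,1,0,0,0,0,0,0,1,0,0,0,0,0,0,1]'

```text
time: 42.9
tcp_pos: [0.6083, -0.1429, 0.1831]
tcp_rot: [-1.571, -0.001, -2.878]
contact_force: [0.1, 0.1, -4.8]
gripper_width: 0.0322
```

```bash
python3 - <<'E'
from h import *
c=snap('wrist','w28.png')
go(.6081,-.1428,.1186,np.radians(-164.8))
cv2.imwrite('pics/w28b.png',cv2.resize(c['color'][:,:,::-1],None,fx=1.56,fy=1.56,interpolation=cv2.INTER_CUBIC))
E
```

```text
go xyz cm [ 0.02  6.47 -0.02] turn_y -0.07 | pos [ 0.6084 -0.1429  0.1833] yaw -164.87 tilt -0.01 -0.02 F [-0.3 -0.4 -3.6] w 0.0324 t 42.95
```

View pics/w28b.png

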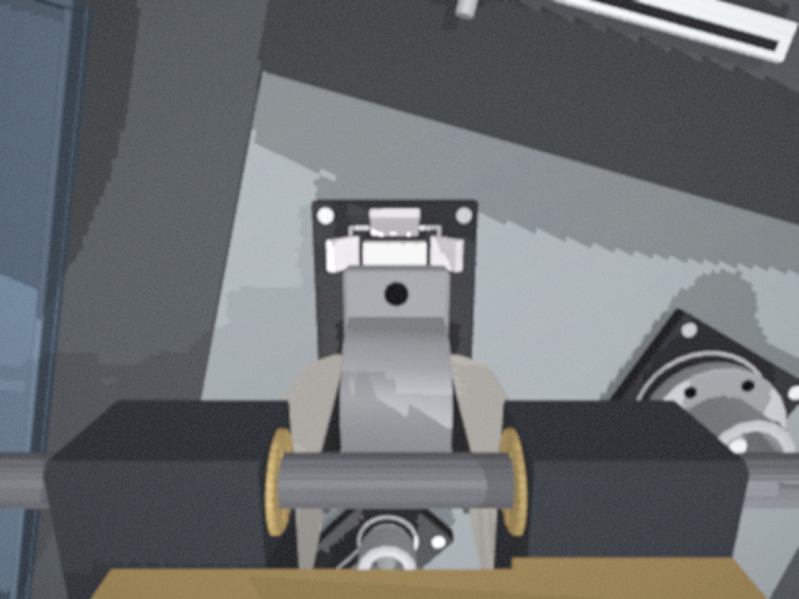

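The block lies square over its guides (x centre 395). Lowering.

Emit:
play_rows --deltas '[0,1.5,0,0,0,0,1,0,1.5,0,0,0,0,1,0,1,0,0,0,0,1,0,0.8,0,0,0,0,1,0,0.5,0,0,0,0,1,0,0.5,0,0,0,0,1,0,0.3,0,0,0,0,1,0,0.1,0,0,0,0,1,0,0,0,0,0,0,1,0,0,0,0,0,0,1]'

```text
time: 43.95
tcp_pos: [0.6086, -0.143, 0.1219]
tcp_rot: [-1.571, 0.0, -2.876]
contact_force: [-0.1, -0.6, -3.1]
gripper_width: 0.0319
```

```bash
python3 - <<'E'
from h import *
c=snap('wrist','w29.png')
go(.6081,-.1428,.1186,np.radians(-164.8))
a=c['color'][:,:,::-1]
cv2.imwrite('pics/w29c.png',cv2.resize(a[100:380,130:380],None,fx=2.1,fy=2.1,interpolation=cv2.INTER_CUBIC))
E
```

```text
go xyz cm [ 0.04  0.33 -0.03] turn_y 0.02 | pos [ 0.6086 -0.143   0.1219] yaw -164.78 tilt 0.02 0.03 F [-0.4  0.3 -4.2] w 0.0317 t 44.00
```

View pics/w29c.png

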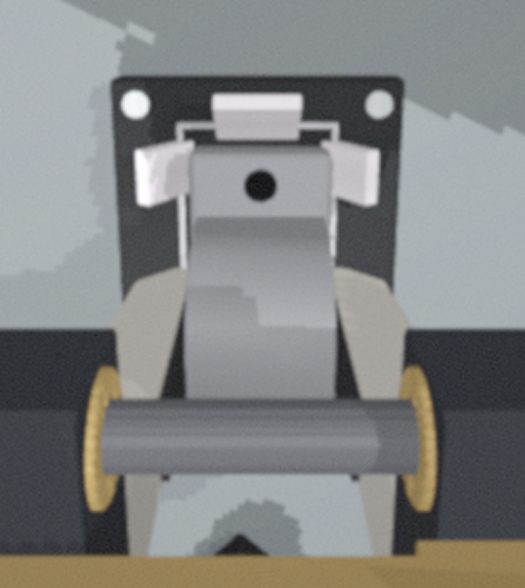

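Emit:
play_rows --deltas '[0,0.1,0,0,0,0,1,0,0.1,0,0,0,0,1,0,0.05,0,0,0,0,1,0,0.05,0,0,0,0,1,0,0,0,0,0,0,1,0,0,0,0,0,0,1,0,0,0,0,0,0,1,0,0,0,0,0,0,1,0,0,0,0,0,0,1,0,0,0,0,0,0,1]'

```text
time: 45.0
tcp_pos: [0.6084, -0.143, 0.1185]
tcp_rot: [-1.571, 0.0, -2.876]
contact_force: [-0.6, 0.2, -2.9]
gripper_width: 0.0319
```

Emit:
play_rows --deltas '[0,0.05,0,0,0,0,1,0,0.05,0,0,0,0,1,0,0,0,0,0,0,1,0,0,0,0,0,0,1,0,0,0,0,0,0,1,0,0,0,0,0,0,1,0,0,0,0,0,0,1,0,0,0,0,0,0,1,0,0,0,0,0,0,1,0,0,0,0,0,0,1]'

```text
time: 46.0
tcp_pos: [0.6085, -0.1429, 0.1186]
tcp_rot: [-1.571, 0.0, -2.876]
contact_force: [-5.8, 1.6, 8.5]
gripper_width: 0.0314
```

Seated at 0.1186, as predicted. Release, then lift away.

Emit:
play_rows --deltas '[0,-0.1,0,0,0,0,1,0,0,0,0,0,0,1,0,0,0,0,0,0,0.5,0,0,0,0,0,0,0.3,0,0,0,0,0,0,0.1,0,0,0,0,0,0,0,0,0,0,0,0,0,0,0,0,0,0,0,0,0,0,0,0,0,0,0,0,0,0,0,0,0,0,0]'

```text
time: 47.0
tcp_pos: [0.6084, -0.1429, 0.1185]
tcp_rot: [-1.571, 0.0, -2.876]
contact_force: [0.1, 1.6, 0.1]
gripper_width: 0.0905
```

Emit:
play_rows --deltas '[0,-2,0,0,0,0,0,0,-4,0,0,0,0,0,0,-4,0,0,0,0,0,0,-4,0,0,0,0,0,2,-3,2,0,0,0,0,3,-2,2,0,0,0,0,3,-2,2,0,0,0,0,3,0,1,0,0,0,0,0,0,0,0,0,0,0,0,0,0,0,0,0,0]'

```text
time: 48.0
tcp_pos: [0.5204, -0.2396, 0.3287]
tcp_rot: [-1.571, 0.0, -2.877]
contact_force: [1.1, -0.1, 0.5]
gripper_width: 0.0931
```

```bash
python3 - <<'E'
from h import *
c=snap('wrist','w30.png');snap('scene','s30.png');go(.5,0)
cv2.imwrite('pics/w30b.png',cv2.resize(c['color'][:,:,::-1],None,fx=1.56,fy=1.56,interpolation=cv2.INTER_CUBIC))
E
```

```text
go xyz cm [-4.250e+00  1.000e-02 -2.361e+01] | pos [ 0.5211 -0.239   0.3282] yaw -164.76 tilt -0.02 -0.01 F [ 0.4  0.5 -1.5] w 0.0932 t 48.10
```

View pics/w30b.png

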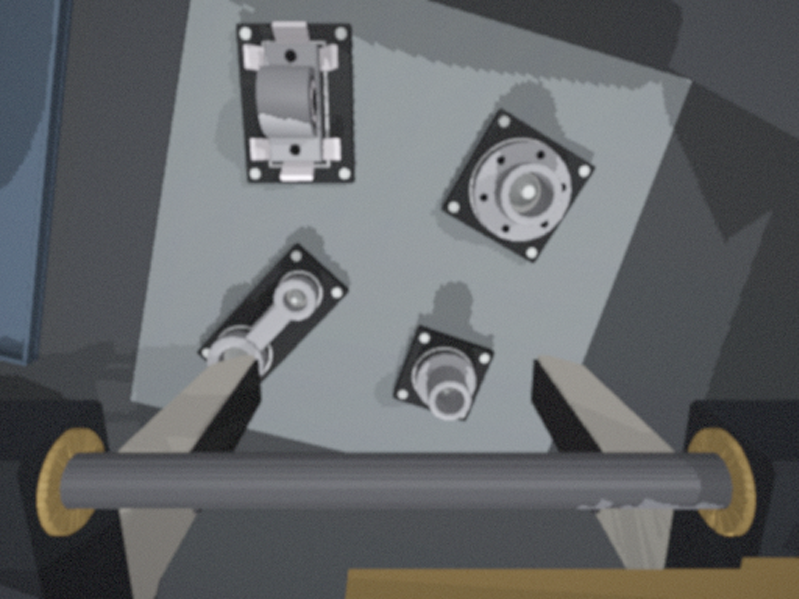

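View pics/s30.png

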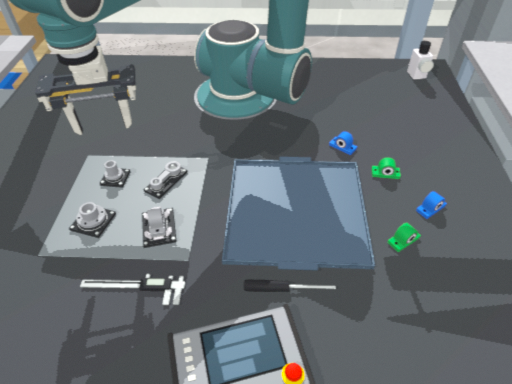

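All four parts are in place in both views. I'll move the arm clear and take a final check.

Emit:
play_rows --deltas '[0,0,-3,0,0,0,0,0,0,-4,0,0,0,0,0,0,-4,0,0,0,0,0,0,-4,0,0,0,0,0,0,-4,0,0,0,0,0,0,-4,0,0,0,0,0,0,-4,0,0,0,0,0,0,-3,0,0,0,0,0,0,0,0,0,0,0,0,0,0,0,0,0,0]'

```text
time: 49.1
tcp_pos: [0.442, 0.051, 0.3284]
tcp_rot: [-1.571, -0.0, -2.873]
contact_force: [0.7, -1.1, -0.7]
gripper_width: 0.093
```

```bash
python3 - <<'E'
from h import *
t=read_camera('top')['color'][:,:,::-1];s=read_camera('scene')['color'][:,:,::-1]
a=cv2.resize(t[135:260,300:435],(396,366),interpolation=cv2.INTER_CUBIC);b=cv2.resize(s[145:275,50:215],(396,312),interpolation=cv2.INTER_CUBIC)
b=cv2.copyMakeBorder(b,0,54,0,0,cv2.BORDER_CONSTANT)
cv2.imwrite('pics/f.png',np.hstack([a,b]))
E
```

```text
(no output)
```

View pics/f.png

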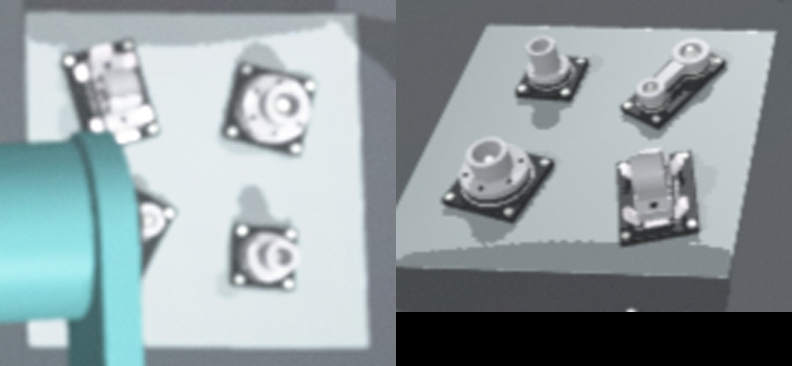

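The elbow still hides part of the link from the top camera, so I'll swing further away.

Emit:
play_rows --deltas '[0,0,-4,0,0,0,0,0,0,-4,0,0,0,0,0,0,-4,0,0,0,0,0,0,-4,0,0,0,0,0,0,-4,0,0,0,0,0,0,-4,0,0,0,0,0,0,-3,0,0,0,0,0,0,0,0,0,0,0,0,0,0,0,0,0,0,0,0,0,0,0,0,0]'

```text
time: 50.2
tcp_pos: [0.3717, 0.3097, 0.3284]
tcp_rot: [-1.57, -0.0, -2.877]
contact_force: [0.7, 0.5, -0.0]
gripper_width: 0.0929
```

```bash
python3 - <<'E'
from h import *
t=read_camera('top')['color'][:,:,::-1]
cv2.imwrite('pics/f2.png',np.vstack([cv2.resize(t[135:260,300:435],(600,555),interpolation=cv2.INTER_CUBIC)]))
E
```

```text
(no output)
```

View pics/f2.png

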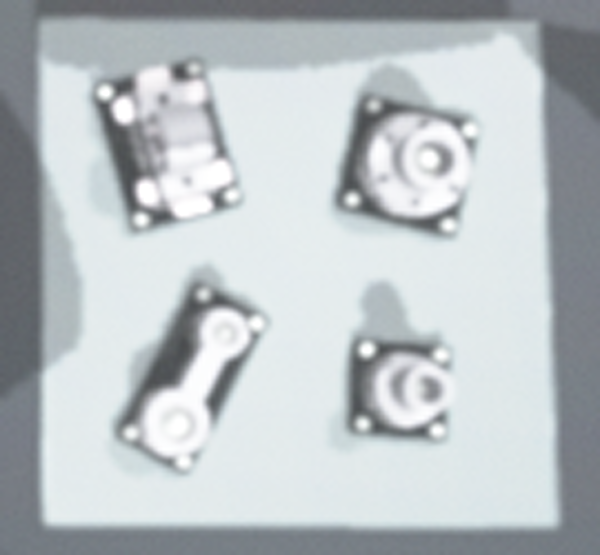

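All four carriers are loaded and in clear view of the top camera: block (168,145), flange (415,165), link (200,380) and bush (405,390). Handing in.

```bash
python3 -c "
from workcell import *
print(close_job())"
```

```text
the job is handed in; nothing more can be done
None
```

I loaded all four parts onto their carriers in the order asked: large flange, bush, link with its big eye on the thick post, then the bearing block between its guides. I handed the job in at about 50 s, with the arm clear and touching nothing. I never went near the caliper, the screwdriver or the blue and green look-alikes.

- **Seating:** each part was lowered until it touched its seat, eased off, then released. The bush, link and block stopped within 0.1 mm of the height I expected. The last pictures from all three cameras show every part concentric or square on its carrier, and nothing moved on release.
- **Check that disagreed:** the large flange stopped 3 mm higher than expected, with a side force. I suspected it was caught on the post and shifted it a few mm, pressing with up to about 18 N. It still stopped at the same height.
- **Cause:** the screw spacing in the pictures fits a mat about 3 mm thick, which I had not allowed for. The flange was therefore already on its seat, and I used the corrected height for the other three parts.
- **Not measured:** I judged levelness only from the pictures and contact heights.

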